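Earthed encoder tray in the test rack

ROBOT

A 6-joint arm with a two-finger parallel gripper is mounted at the origin on the work surface. World frame = base frame: x ahead of the robot, y to its left, z up, the work surface at z = 0. Lengths are in m, angles in degrees, forces in N, time in s.
With the tool pointing down it reaches from about 0.25 to 0.725 m from the base axis. Payload 9.7 kg.
Tool frame: the origin (TCP) lies on the centre line of the jaws, within the pads' length; the fingertips stand 22 mm ahead of it and the grasp point (between the pads) lies 3 mm ahead of it; z points along the fingers, y is the direction in which the jaws open and shut (so a half turn about z gives the same grasp; the last joint's range is limited). The gripper opens to 85 mm and grips with 20 to 120 N. Pads are 22 mm wide; open, the fingers measure 114 mm over their backs; the gripper's body (76 mm by 85 mm) begins 54 mm behind the grasp point. The pads swing forward as they close: fully open they stand 13 mm farther back than shut.
Start: joints at [-67.724, 4.979, 10.078, 95.1, 0, 90], TCP at [0.208, -0.509, 0.253] pointing down, gripper open.
Joint ranges: [-179.16, 179.16], [-48.56, 103.87], [-65.8, 70.77], [-126.05, 130.52], [-82.76, 87.17], [-180, 180]. Speed limits (degrees/s): [127.2, 127.2, 147.25, 180, 180, 180].

INTERFACE

Orientations are given as [roll, pitch, yaw] about the fixed x, y, z axes, in that order (R = Rz(yaw) Ry(pitch) Rx(roll)).
In Python, from workcell import monitor, eyes, job gives the robot as it stands. The module is installed in compiled form; this text tells all that it offers.
- The arm moves only by the tool drive_tool, never from a script. Its argument "plan" is a list of rows, each a list of 3 entries, a list of its own where there are three numbers: the opening, from 0 (shut) to 1 (fully open), then the shift along the world's x, y, z in m, then the turn about the world's z in degrees. In form: [[gripper, [x, y, z], yaw], ...]. A call has 1 to 10 rows; each row shifts and turns the commanded pose from where the row before left it; what a row does not reach is not made up. A row lasts 1/8 s, in which the tool goes at most 62.5 mm and 10.7 degrees, less where a joint would pass 70% of its speed; a pose out of reach is approached as far as the arm can. A call is refused whole if a number of a shift passes 0.0625 or a number of a turn 10.7, either way. A call with a gripper value outside its range is refused whole. The fingers move at their own pace and stop on an object; "grip_force" is the grip in N (left out, the last holds). Time passes only in rows, so rows that do not move let the fingers close. It gives the time, the measured TCP pose, the force and the opening at its end, in the units of the state.
- monitor.get_obs(): the state, without advancing time (a new reading comes with each control period).
- eyes.camera(name): name is "side" or "top"; returns (picture, depth): 480x640x3 uint8, red, green, blue; 480x640 float32, m along the optical axis (not along the pixel's ray), 0 where there is no reading.
- eyes.camera_params(name): a dict with "fx", "fy", "cx", "cy" (pixels), "extrinsics" (4x4, takes a point from world to camera coordinates). Camera axes: x right, y down, z forward; pixel columns grow to the right and rows downward; lengths in m; the calibration is good to about 2 mm. A picture is of the moment at which its call begins. camera_params takes no time and is no camera call.
- job.job_done(): hands the job in, once; it reports no verdict.
The state is a dict: "time": time; "q": joint angles; "qd": joint speeds; "joint_efforts": joint torques, N m; "ee_pos": TCP position; "tcp_rot": TCP orientation; "wrist_force": force on the tool from outside, world axes, zero at the start; "torque": the same for the moment, N m; "opening": finger opening in m.
Only numpy, scipy, OpenCV 4.12 (cv2) and the standard library are available. Lean on these libraries where they do the work, as an engineer would, in place of code of your own. Each camera call takes 0.05 s, during which the arm holds its last target.

TASK

Slide the empty tray fully home, grip block to the front, onto the rack's pair of rails that is marked by the black peg in the cup level with it, and let go of it. Then squeeze the earth clip off its stand and clip it well down onto the tray's copper tab, and only when the tray is earthed like that stand every encoder on the bench upright on the tray's floor. Leave the marker peg and the other things on the bench where they are.

Things in the scene. Friction and masses are not known exactly. Their poses are not given: they have to be found in the camera images.
- rack: Fixed open-topped rack, 206 wide, 150 deep, 112 mm high. Origin: on the bench under its middle; +x points into it, away from its open front (x = -70 mm). Side walls: inner faces at y = +-89 mm. Three pairs of steel ledges on them, 14 mm wide (y = +-75 to +-89), 4 mm thick, x = -70 to 80; upper faces 25, 60 and 95 mm above the bench. Gripper can reach in from above.
- rack_stop (a point): Point on the rack's middle line (y = 0), on the bench, at x = 80 mm in the rack's frame: the line of the two rear posts that stop the tray. Fully home, the tray's back edge is here, so the tray's origin is at x = +5 mm in the rack's frame.
- tray: Loose aluminium tray, 150 deep (x), 170 mm wide (y), 280 g, at first on the bench. Origin: middle of underside; -x is its front. Floor 4 mm thick, rim to 12 mm above the underside (none at the tab). On the front edge stand a black grip block and a copper tab. Goes in back edge first, 4 mm to spare at each wall, and rests on a pair of ledges.
- tray_grip (a point): Middle of the top of the tray's grip block, 44 mm above the tray's underside, at x = -69, y = 0 mm in the tray's frame. Block 8 mm thick (x), 50 mm wide (y), faces free from the floor (4 mm) up. Pinched hard (50 N) there the tray can be carried level.
- tray_tab (a point): Middle of the top edge of the tray's upright copper earthing tab, 28 mm above the tray's underside, at x = -69, y = +60 mm in the tray's frame, axes as the tray's. Tab 4 mm thick (x), 34 mm wide (y), 24 mm tall above the floor.
- clip: Earth clip like a big clothes peg, 75 mm tall, 60 g, upright, jaws down, at first biting the 4 mm plate of its stand. Origin: midway between the jaw tips; z up, x along the edge it bites, y across it (squeeze direction). Jaws 20 mm wide (x); a cross bar stops the edge 16 mm above the tips. Pivot at 32 mm.
- clip_handles (a point): Midway between the clip's black handles, 60 mm above the tips: squeeze here along the clip's y. Handles 22 mm wide, 45 to 75 mm above the tips, 47 mm over all at the top. Squeezed to their stop (about 11 N, about 28 mm over all; use 25 N or more to carry) the tips open to about 20 mm. Let go, it bites with about 6 N.
- clip_jaw (a joint): Opening of the earth clip in rad: 0 when biting a 4 mm plate, -0.12 when fully shut on nothing, 0.5 fully open.
- clip_stand: Fixed parking stand of the clip: black foot 70 x 60 mm, upright steel plate 4 mm thick (y), 40 mm wide (x), top edge 40 mm above the bench. Origin under its middle on the bench.
- peg_low: Black marker peg (18 mm across, 39 mm tall) standing in the cup beside the lowest pair of ledges, outside the rack's wall at x = -30, y = -112 mm in the rack's frame. The rack has three such cups, stepped up from the front to the back, but only one peg: the others are absent. Origin: its underside, as high as the upper faces of the ledges it marks. Leave it.
- peg_mid: Black marker peg (18 mm across, 39 mm tall) standing in the cup beside the middle pair of ledges, outside the rack's wall at x = 10, y = -112 mm in the rack's frame. The rack has three such cups, stepped up from the front to the back, but only one peg: the others are absent. Origin: its underside, as high as the upper faces of the ledges it marks. Leave it.
- peg_top: Black marker peg (18 mm across, 39 mm tall) standing in the cup beside the top pair of ledges, outside the rack's wall at x = 50, y = -112 mm in the rack's frame. The rack has three such cups, stepped up from the front to the back, but only one peg: the others are absent. Origin: its underside, as high as the upper faces of the ledges it marks. Leave it.
- encoder0: Rotary encoder, one of two to four alike: upright dark steel can 40 mm across and 50 mm tall with a thin shaft (8 mm) on top to 64 mm; 85 to 170 g. Origin: middle of its underside, z up. May be absent.
- encoder1: Rotary encoder, one of two to four alike: upright dark steel can 40 mm across and 50 mm tall with a thin shaft (8 mm) on top to 64 mm; 85 to 170 g. Origin: middle of its underside, z up. May be absent.
- encoder2: Rotary encoder, one of two to four alike: upright dark steel can 40 mm across and 50 mm tall with a thin shaft (8 mm) on top to 64 mm; 85 to 170 g. Origin: middle of its underside, z up. May be absent.
- encoder3: Rotary encoder, one of two to four alike: upright dark steel can 40 mm across and 50 mm tall with a thin shaft (8 mm) on top to 64 mm; 85 to 170 g. Origin: middle of its underside, z up. May be absent.
- coupling: Bystander, leave alone: short aluminium sleeve 32 mm across, 28 mm tall. Origin: middle of its underside.
- driver: Bystander, leave alone: screwdriver, about 200 mm long. Origin: middle of its underside.
- bracket: Bystander, leave alone: black angle bracket 60 x 50 x 51 mm. Origin: middle of its underside.
- offcut: Bystander, leave alone: bar of aluminium profile 20 x 160 x 20 mm. Origin: middle of its underside.

How it is judged:
By the outcome, as a careful person would: the job done as asked, in the order asked, and still so for the second after the job is handed in, with the robot touching nothing.
Of peg_low, peg_mid, peg_top only 1 to 1 are there at a start; the rules pass over those that are not, and their reading is None.
Of encoder0, encoder1, encoder2, encoder3 only 2 to 4 are there at a start; the rules pass over those that are not, and their reading is None.
At some moment in a run one of encoder0, encoder1, encoder2, encoder3 may be knocked a few centimetres aside while the robot is not near it.
It also fails if it takes over 210 s, if anything falls off the work surface, if the arm or the gripper's body presses on something with over 40 N, if the wrist force passes 120 N, or if a joint passes its speed limit or range.

## Working session

There is one attempt and no reset: what is moved stays moved. The work goes in short steps, Python scripts to look and compute and a tool call to move; the robot and the scene stay as the last step left them, time stands still between calls to the robot, and variables do not carry over. Pictures are saved under pics/ and viewed, and the job is handed in when it is done.

Besides the shell and the picture viewer there is one more tool, called by a JSON object that holds its "name" and its "arguments". drive_tool: Moves the arm, as the interface text tells. Its arguments: {"type":"object","properties":{"plan":{"type":"array","items":{"type":"array"}},"grip_force":{"type":"number"}},"required":["plan"]}

```bash
mkdir -p pics
cat > h.py <<'E'
import numpy as np,cv2
from workcell import monitor,eyes,job
def cap(n,tag):
    p,d=eyes.camera(n); np.savez(f'{tag}_{n}.npz',p=p,d=d)
    cv2.imwrite(f'pics/{tag}_{n}.png',p[:,:,::-1]); return p,d
def cloud(n,d):
    k=eyes.camera_params(n);E=np.array(k['extrinsics'])
    v,u=np.mgrid[:480,:640]
    P=np.stack([(u-k['cx'])/k['fx']*d,(v-k['cy'])/k['fy']*d,d],-1)
    W=(P-E[:3,3])@E[:3,:3]
    W[d<=0]=np.nan
    return W
def load(n,tag):
    z=np.load(f'{tag}_{n}.npz');return z['p'],z['d'],cloud(n,z['d'])
E
python3 - <<'E'
from h import *
print(monitor.get_obs())
for n in('side','top'):
    cap(n,'a');k=eyes.camera_params(n);E=np.array(k['extrinsics']);print(n,k['fx'],k['cx'],k['cy'],-E[:3,:3].T@E[:3,3],E[:3,:3])
E
```

```text
{'time': 0.0, 'q': array([-6.77230356e+01,  5.01058886e+00,  1.00350320e+01,  9.50997578e+01,
        5.38865717e-04,  9.00003188e+01]), 'qd': array([-0.0685706 ,  0.03838996,  0.06665017, -0.0580104 ,  0.01630837,
        0.02366829]), 'joint_efforts': array([ 4.56375501e-04, -5.20387959e+01,  4.64805114e+01,  1.62145577e-02,
        9.78363255e-05,  8.62421473e-06]), 'ee_pos': array([ 0.20842309, -0.50876402,  0.25259313]), 'tcp_rot': array([-1.79924685e+02, -5.38446147e-04,  2.22766449e+01]), 'wrist_force': array([ 0.56688648, -0.4794028 ,  0.093234  ]), 'torque': array([-0.00074137, -0.01561053, -0.00670584]), 'opening': 0.0852482006181475}
side 604.8196988547876 322.62385864224325 239.28709722663032 [0.16671679 0.88719937 0.71427501] [[-0.93287584 -0.35987752 -0.01519321]
 [-0.181023    0.50488001 -0.84399458]
 [ 0.31140542 -0.78459183 -0.53613647]]
top 518.3912802815546 311.37109816661297 227.19079544471668 [ 0.38915138 -0.06283001  1.16987758] [[-0.01961048 -0.9997607  -0.00969398]
 [-0.991825    0.02067577 -0.12591939]
 [ 0.12608968  0.00714539 -0.99199311]]
```

View pics/a_side.png

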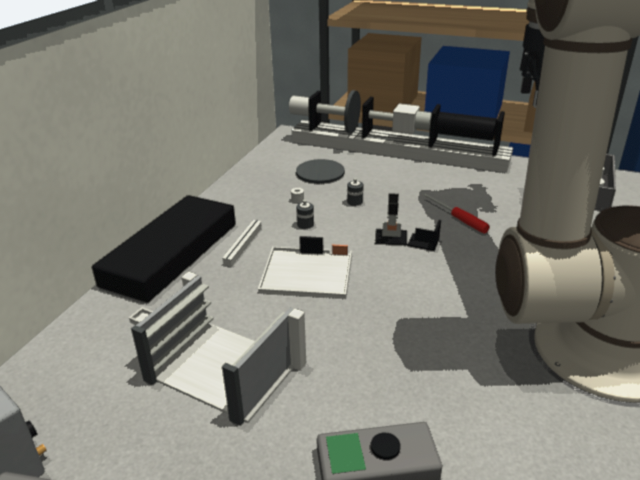

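View pics/a_top.png

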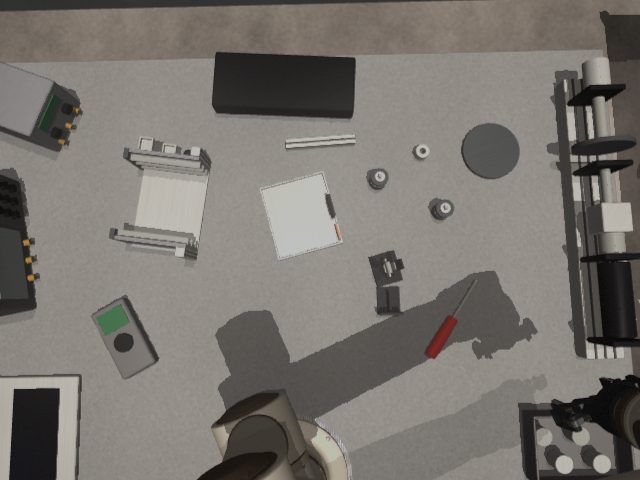

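Run:
```python
import cv2,numpy as np
a=cv2.imread('pics/a_top.png');b=cv2.imread('pics/a_side.png')
x=cv2.resize(a[120:270,90:230],None,fx=2.8,fy=2.8,interpolation=3)
y=cv2.resize(b[260:425,120:310],None,fx=2.1,fy=2.5,interpolation=3)
h=max(x.shape[0],y.shape[0]);c=np.zeros((h,x.shape[1]+y.shape[1],3),np.uint8)
c[:x.shape[0],:x.shape[1]]=x;c[:y.shape[0],x.shape[1]:]=y
cv2.imwrite('pics/z1.png',c[:600,:800])
x=cv2.resize(a[140:320,340:490],None,fx=2.6,fy=2.6,interpolation=3)
y=cv2.resize(b[150:300,250:450],None,fx=2,fy=2,interpolation=3)
h=max(x.shape[0],y.shape[0]);c=np.zeros((h,x.shape[1]+y.shape[1],3),np.uint8)
c[:x.shape[0],:x.shape[1]]=x;c[:y.shape[0],x.shape[1]:]=y
cv2.imwrite('pics/z2.png',c)
```

```text
(no output)
```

View pics/z1.png

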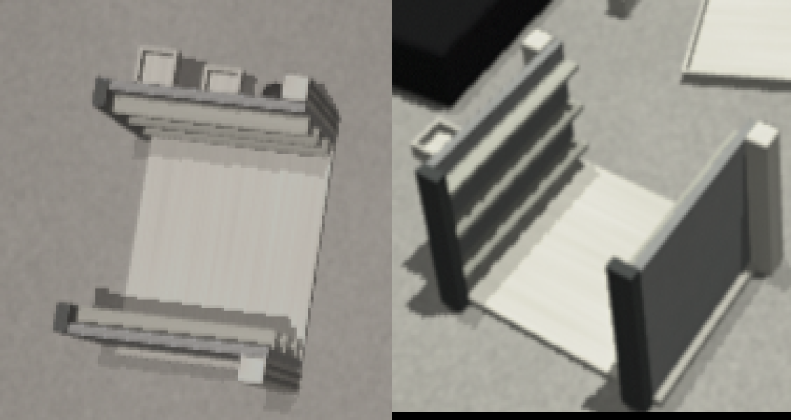

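View pics/z2.png

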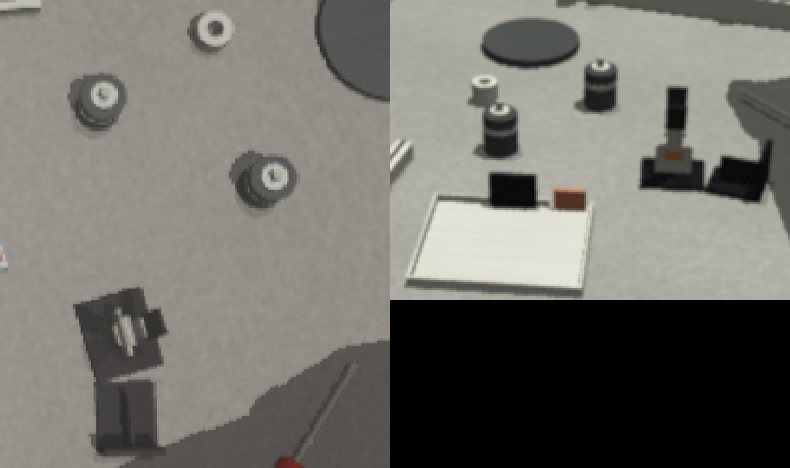

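Run:
```python
from h import *
p,d,W=load('top','a')
np.set_printoptions(precision=3,suppress=True)
print('pegarea z(mm), gray')
print((W[140:166,180:206:1,2][::2,::2]*1000).round()); print(p[140:166:2,180:206:2].mean(-1).round())
for nm,(u0,u1,v0,v1) in dict(rack=(105,215,130,262),tray=(255,350,165,265),clip=(365,408,245,290),e0=(362,395,163,195),e1=(425,460,193,225),coup=(410,432,140,162)).items():
    w=W[v0:v1,u0:u1].reshape(-1,3);w=w[w[:,2]>.006]
    print(nm,len(w),'min',w.min(0),'max',w.max(0),'med',np.median(w,0))
    h,e=np.histogram(w[:,2]*1000,bins=np.arange(0,130,4));print(dict(zip(e[h>0],h[h>0])))
```

```text
pegarea z(mm), gray
[[ -3.   1.  -4.  -2.   1.   3.  -1.   1.   2.   1.  -0.   1.   2.]
 [  1.  -0.  -6.  -1.   3.   3.  -2.  -1.  -0.   2.  -4.  -3.   3.]
 [  3.  -1.   0.   3.   1.   0.   1.   1.   1.   0.   3.  -0.   3.]
 [ -1.   0.   4.   2.   0.  -0.  -0.  -3.  -1.  -1.  -0.   4.   2.]
 [ -3.   1.  -5.   0.   1.   1. 112. 112. 110. 110. 111.   0.  -0.]
 [  1.   2.   1.  61.  61.  nan 114. 114. 111. 113. 112.  95.  -2.]
 [ -2.   5.  58.  62.  63.  62. 109. 112. 112. 111. 110.  98.   1.]
 [  4.  -1.  63.  62.  70. 113. 109. 114. 116. 113. 108.  91.  76.]
 [110. 112. 111. 115. 113. 111. 109. 108. 111. 109. 103.  93.  72.]
 [111. 111. 110. 111. 111. 113. 110. 109. 109. 113. 106.  86.  75.]
 [ 98.  94.  95.  98. 101. 102. 101. 104. 109. 108.  95.  80.  64.]
 [ 95.  99.  93.  96.  96.  97.  93.  93.  94.  92.  98.  78.  62.]
 [ 92.  96.  94.  98.  96.  95.  95.  94.  97.  94.  94.  72.  60.]]
[[142. 144. 141. 139. 143. 144. 141. 144. 143. 143. 144. 145. 143.]
 [142. 143. 141. 142. 142. 142. 140. 139. 140. 143. 141. 143. 143.]
 [140. 141. 143. 144. 145. 142. 140. 141. 141. 142. 143. 14
[... 275 characters left out ...]
 80.]
 [112. 133.  96.  81.  74. 108. 175. 181. 183. 183.  62.  80.  60.]
 [144. 143. 143. 144. 143. 149. 144. 126. 116. 114.  84.  61.  72.]
 [ 78.  86. 114. 139. 131. 131. 138. 147. 143. 142.  77.  82.  61.]
 [147. 145. 134. 118. 109. 102.  93.  86.  79.  76.  71.  79.  74.]
 [161. 162. 162. 161. 161. 162. 148. 147. 146. 147. 110.  71.  78.]
 [157. 158. 159. 160. 159. 162. 162. 163. 163. 163.  92.  76.  72.]]
rack 5705 min [0.468 0.169 0.006] max [0.767 0.418 0.117] med [0.621 0.26  0.05 ]Traceback (most recent call last):
  File "<stdin>", line 9, in <module>
IndexError: boolean index did not match indexed array along axis 0; size of axis is 33 but size of corresponding boolean axis is 32
```

Run:
```python
from h import *
np.set_printoptions(precision=4,suppress=True)
def hm(ws,x0,x1,y0,y1,r,zmax,name,zmin=0.0):
    # image: up=+x, left=+y
    H=int((x1-x0)/r);Wd=int((y1-y0)/r);im=np.zeros((H,Wd),np.uint8)
    for w in ws:
        w=w.reshape(-1,3);w=w[np.isfinite(w[:,0])]
        w=w[np.argsort(w[:,2])]
        i=((x1-w[:,0])/r).astype(int);j=((y1-w[:,1])/r).astype(int);k=(i>=0)&(i<H)&(j>=0)&(j<Wd)
        im[i[k],j[k]]=np.clip((w[k,2]-zmin)/(zmax-zmin)*255,10,255)
    im=cv2.applyColorMap(im,cv2.COLORMAP_TURBO)
    cv2.imwrite(name,cv2.resize(im,None,fx=2,fy=2,interpolation=0))
pt,dt,Wt=load('top','a');ps,ds,Ws=load('side','a')
hm([Wt],.45,.8,.14,.45,.001,.12,'pics/hm_rt.png')
hm([Ws],.45,.8,.14,.45,.001,.12,'pics/hm_rs.png')
# tray rect
for n,p,W in(('top',pt,Wt),('side',ps,Ws)):
    roi=(W[...,0]>.45)&(W[...,0]<.75)&(W[...,1]<.12)&(W[...,1]>-.12)&(W[...,2]<.02)
    m=(roi&(p.min(-1)>168)).astype(np.uint8)
    m=cv2.morphologyEx(m,cv2.MORPH_OPEN,np.ones((3,3)))
    N,l,st,c=cv2.connectedComponentsWithStats(m);i=1+np.argmax(st[1:,4]);print(n,st[i],c[i])
    k=eyes.camera_params(n);E=np.array(k['extrinsics'])
    cn,_=cv2.findContours((l==i).astype(np.uint8),cv2.RETR_EXTERNAL,cv2.CHAIN_APPROX_NONE)
    uv=max(cn,key=len)[:,0].astype(float)
    def ray(uv,z):
        r=np.stack([(uv[:,0]-k['cx'])/k['fx'],(uv[:,1]-k['cy'])/k['fy'],np.ones(len(uv))],1)@E[:3,:3]
        o=-E[:3,:3].T@E[:3,3]; return o+r*((z-o[2])/r[:,2])[:,None]
    P=ray(uv,.008); print(cv2.minAreaRect(P[:,:2].astype(np.float32)*1000)); 
    for z0,z1 in((.032,.05),):
        b=(W[...,0]>.45)&(W[...,0]<.75)&(W[...,1]<.12)&(W[...,1]>-.12)&(W[...,2]>z0)&(W[...,2]<z1)&(p.max(-1)<70)
        q=W[b];print('block',len(q),q.mean(0),cv2.minAreaRect(q[:,:2].astype(np.float32)*1000))
    c=(p[...,0].astype(int)-p[...,2]>40)&(W[...,0]>.45)&(W[...,0]<.75)&(W[...,1]<.12)&(W[...,1]>-.12)
    q=W[c];print('tab',len(q),q.mean(0),np.percentile(q[:,2],[10,95]),cv2.minAreaRect(q[:,:2].astype(np.float32)*1000))
```

```text
top [ 263  175   74   82 4222] [299.3176 215.8633]
((562.685791015625, -29.607040405273438), (164.1384735107422, 144.9613800048828), 14.238263130187988)
block 16 [ 0.5756 -0.0955  0.0403] ((576.2220458984375, -95.35317993164062), (40.9825553894043, 2.8151497840881348), 17.858875274658203)
tab 33 [ 0.5242 -0.1123  0.0261] [0.0212 0.0314] ((526.004638671875, -112.7344970703125), (35.66221237182617, 5.927130699157715), 15.485811233520508)
side [ 262  251   89   43 3046] [307.2511 272.4097]
((563.2008666992188, -26.593292236328125), (164.09153747558594, 135.106201171875), 14.480088233947754)
block 127 [ 0.5808 -0.0916  0.0392] ((581.8672485351562, -92.65859985351562), (47.95347595214844, 13.312480926513672), 11.115408897399902)
tab 128 [ 0.5242 -0.1083  0.0183] [0.0094 0.0275] ((524.2588500976562, -107.51779174804688), (32.019290924072266, 11.518610000610352), 11.959689140319824)
```

View pics/hm_rt.png

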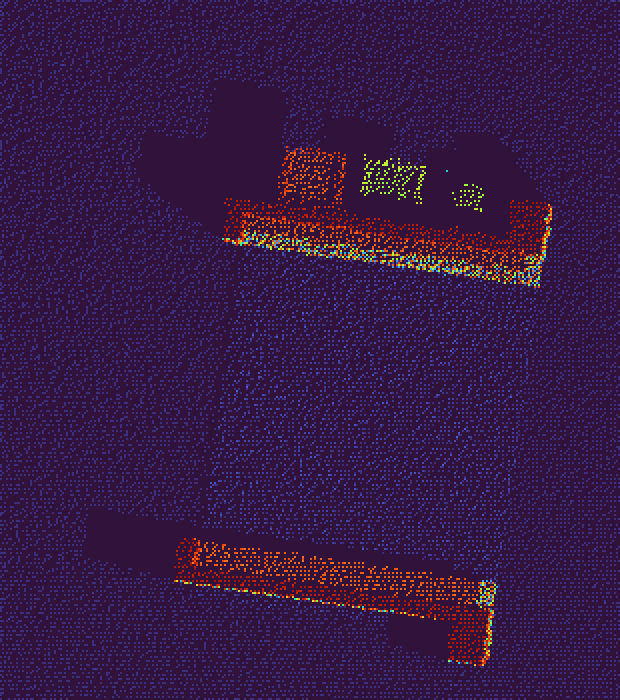

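View pics/hm_rs.png

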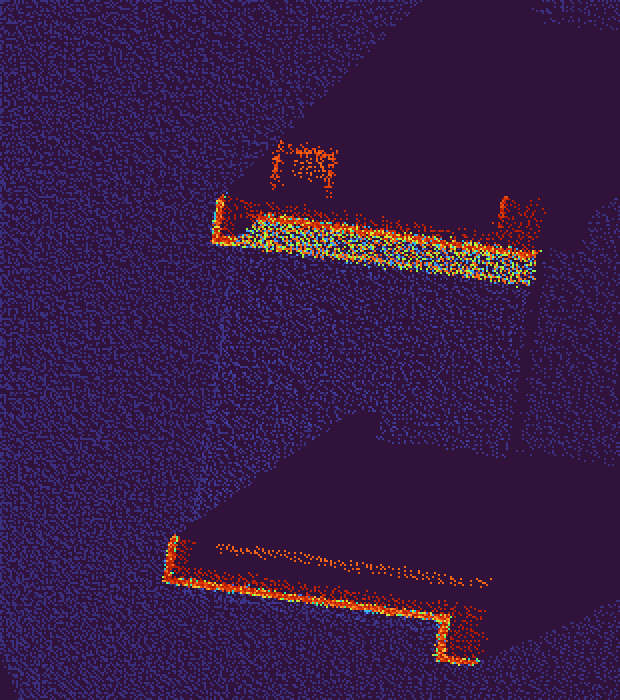

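```bash
cat >> h.py <<'E'
def ray(n,uv,z):
    k=eyes.camera_params(n);E=np.array(k['extrinsics']);uv=np.asarray(uv,float)
    r=np.stack([(uv[:,0]-k['cx'])/k['fx'],(uv[:,1]-k['cy'])/k['fy'],np.ones(len(uv))],1)@E[:3,:3]
    o=-E[:3,:3].T@E[:3,3]; return o+r*((z-o[2])/r[:,2])[:,None]
def box(W,x0,x1,y0,y1,z0,z1):
    return (W[...,0]>x0)&(W[...,0]<x1)&(W[...,1]>y0)&(W[...,1]<y1)&(W[...,2]>z0)&(W[...,2]<z1)
E
python3 - <<'E'
from h import *
np.set_printoptions(precision=4,suppress=True)
for n in('top','side'):
    p,d,W=load(n,'a')
    g=p.min(-1)
    for th in (155,160,165):
        roi=(W[...,0]>.45)&(W[...,0]<.75)&(W[...,1]<.12)&(W[...,1]>-.12)&(W[...,2]<.03)
        m=(roi&(g>th)).astype(np.uint8);m=cv2.morphologyEx(m,cv2.MORPH_OPEN,np.ones((3,3)))
        N,l,st,c=cv2.connectedComponentsWithStats(m);i=1+np.argmax(st[1:,4])
        cn,_=cv2.findContours((l==i).astype(np.uint8),cv2.RETR_EXTERNAL,cv2.CHAIN_APPROX_NONE)
        P=ray(n,max(cn,key=len)[:,0],.010);print(n,th,cv2.minAreaRect(P[:,:2].astype(np.float32)*1000))
        if n=='top':
            # edge line fits in rect frame
            (cx,cy),_,a=cv2.minAreaRect(P[:,:2].astype(np.float32)*1000);a=np.radians(104.3)
            Q=P[:,:2]*1000-[cx,cy];X=Q@[np.cos(a),np.sin(a)];Y=Q@[-np.sin(a),np.cos(a)]
            for s,nm in((Y>70,'+y'),(Y<-70,'-y'),(X>60,'+x'),(X<-60,'-x')):
                k=s&((abs(X)<55) if 'y' in nm else (abs(Y)<65))
                if k.sum()<10:continue
                A,B=(X,Y) if 'y' in nm else (Y,X)
                f=np.polyfit(A[k],B[k],1);print(nm,k.sum(),f[1].round(1),np.degrees(np.arctan(f[0])).round(2))
    # rack
    for s,(x0,x1) in dict(hi=(.62,.75),lo=(.44,.56)).items():
        q=W[box(W,x0,x1,.16,.4,.090,.0985)][:,:2]
        # inner edge vs y: bin
        e=[]
        for y in np.arange(.20,.32,.01):
            k=abs(q[:,1]-y)<.005
            if k.sum()>5:e.append((y,np.percentile(q[k,0],4 if s=='hi' else 96),np.median(q[k,0])))
        e=np.array(e);f=np.polyfit(e[:,0],e[:,1],1);print(n,s,len(q),'inner edge x at y=.26',np.polyval(f,.26),np.degrees(np.arctan(f[0])),np.polyval(np.polyfit(e[:,0],e[:,2],1),.26))
        q=W[box(W,x0-.05,x1+.05,.15,.42,.104,.122)]
        X=q[:,:2]@[np.sin(np.radians(8.5)),np.cos(np.radians(8.5))]
        print('wall-along range',np.percentile(X,[.5,2,98,99.5]))
E
```

```text
top 155 ((562.387451171875, -29.073204040527344), (164.8339385986328, 145.4867401123047), 13.937400817871094)
+y 50 79.3 -0.55
-y 46 -80.8 -0.01
+x 59 70.6 1.5
-x 59 -66.7 1.4
top 160 ((562.16748046875, -29.101890563964844), (164.4680633544922, 145.40338134765625), 13.847949028015137)
+y 50 78.7 0.07
-y 46 -80.8 0.17
+x 63 69.5 1.18
-x 60 -66.5 1.75
top 165 ((562.3660278320312, -29.584426879882812), (164.07467651367188, 144.6768035888672), 14.053136825561523)
+y 49 78.1 -0.26
-y 47 -80.7 0.17
+x 61 69.3 0.67
-x 58 -65.9 1.91
top hi 611 inner edge x at y=.26 0.669003961020525 8.4050623235545 0.6811666258571333
wall-along range [0.2754 0.276  0.434  0.4353]
top lo 452 inner edge x at y=.26 0.5162862392585981 8.435545320624602 0.51014795185189
wall-along range [0.2735 0.275  0.4327 0.4342]
side 155 ((593.6010131835938, 11.504951477050781), (296.8936767578125, 241.50367736816406), 0.018063880503177643)
side 160 ((562.1204833984375, -23.578773498535156), (164.67825317382812, 135.45501708984375), 14.50649356842041)
side 165 ((562.3140869140625, -23.683380126953125), (164.3695068359375, 135.28562927246094), 14.460179328918457)
side hi 890 inner edge x at y=.26 0.668172849013036 8.016846907587011 0.6781157342433416
wall-along range [0.2795 0.2821 0.4393 0.4404]
side lo 530 inner edge x at y=.26 0.5168810708893894 8.18541462699523 0.4949992305456175
wall-along range [0.2784 0.2805 0.4383 0.439 ]
```

Run:
```python
from h import *
np.set_printoptions(precision=4,suppress=True)
for n in('top','side'):
    p,d,W=load(n,'a')
    m=box(W,.25,.8,-.6,.12,.046,.075).astype(np.uint8)
    N,l,st,c=cv2.connectedComponentsWithStats(m)
    for i in range(1,N):
        if st[i,4]>8:
            q=W[l==i];print(n,st[i],np.median(q,0),q.min(0),q.max(0))
    print('clip')
    for z0,z1 in((.015,.03),(.03,.045),(.045,.06),(.06,.075),(.075,.09),(.09,.11)):
        q=W[box(W,.38,.53,-.32,-.17,z0,z1)]
        if len(q)>4: print(z0,len(q),q.mean(0),cv2.minAreaRect(q[:,:2].astype(np.float32)*1000))
a=cv2.imread('pics/a_top.png');b=cv2.imread('pics/a_side.png')
x=cv2.resize(a[240:320,355:415],None,fx=6.5,fy=6.5,interpolation=3)
y=cv2.resize(b[185:255,360:450],None,fx=4.4,fy=6.5,interpolation=3)
c=np.zeros((520,800,3),np.uint8);c[:x.shape[0],:x.shape[1]]=x;c[:y.shape[0],400:400+y.shape[1]]=y
cv2.imwrite('pics/z3.png',np.clip(c.astype(float)*1.6,0,255).astype(np.uint8))
```

```text
top [282 107  72   7 293] [ 0.796  -0.0949  0.0535] [ 0.7877 -0.1534  0.0461] [0.8    0.0058 0.0616]
top [371 169  18  17 247] [ 0.6389 -0.2062  0.0514] [ 0.6212 -0.2258  0.0464] [ 0.6584 -0.188   0.0686]
top [435 200  19  18 260] [ 0.5669 -0.345   0.0518] [ 0.5474 -0.3652  0.0462] [ 0.586  -0.3258  0.0666]
top [383 261  16  13 119] [ 0.4408 -0.2203  0.0616] [ 0.4285 -0.2354  0.046 ] [ 0.4531 -0.2043  0.0748]
top [380 312  24   4  70] [ 0.3428 -0.2213  0.0512] [ 0.3396 -0.2461  0.0462] [ 0.3459 -0.1967  0.0567]
clip
0.015 13 [ 0.4223 -0.2175  0.0224] ((420.52789306640625, -218.30374145507812), (77.53559112548828, 5.658771514892578), 5.0638508796691895)
0.03 31 [ 0.424  -0.2182  0.0387] ((420.8932189941406, -219.65066528320312), (78.34960174560547, 10.888871192932129), 7.2865891456604)
0.045 40 [ 0.4412 -0.2192  0.0564] ((441.0970764160156, -218.49427795410156), (24.444660186767578, 15.375473976135254), 15.456578254699707)
0.06 80 [ 0.4404 -0.2204  0.0665] ((440.4205322265625, -218.80714416503906), (22.715572357177734, 27.600528717041016), 17.601943969726562)
0.075 40 [ 0.4436 -0.2272
[... 902 characters left out ...]
2706298828)
0.03 114 [ 0.4324 -0.2124  0.0357] ((420.5716857910156, -216.09776306152344), (80.84903717041016, 16.52425193786621), 9.631759643554688)
0.045 52 [ 0.4408 -0.2073  0.0537] ((441.5148010253906, -208.03082275390625), (22.239927291870117, 16.50705909729004), 2.91961932182312)
0.06 41 [ 0.4382 -0.2003  0.0686] ((439.0164794921875, -200.5010986328125), (21.20205307006836, 10.142809867858887), 18.638147354125977)
0.075 105 [ 0.4421 -0.2133  0.0837] ((441.45257568359375, -214.31239318847656), (21.319719314575195, 48.51332473754883), 15.804486274719238)
0.09 92 [ 0.4423 -0.2148  0.0954] ((441.9798583984375, -214.63356018066406), (21.55529022216797, 50.12815856933594), 15.524242401123047)
```

View pics/z3.png

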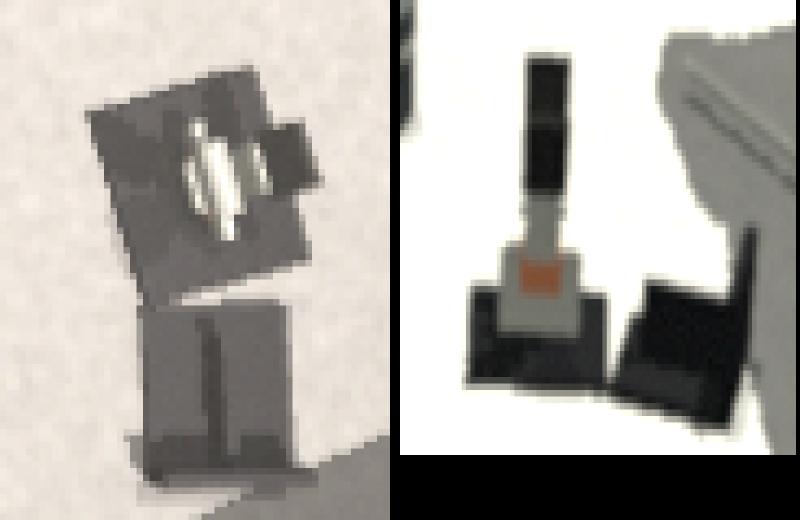

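{"name": "drive_tool", "arguments": {"plan": [[0.5,[0.037,0.0415,0],-0.75],[0.5,[0.037,0.0415,0],-0.75],[0.5,[0.037,0.0415,0],-0.75],[0.5,[0.037,0.0415,0],-0.75],[0.5,[0.037,0.0415,0],-0.75],[0.5,[0.037,0.0415,0],-0.75],[0.5,[0.037,0.0415,-0.02],-0.75],[0.5,[0.037,0.0415,-0.02],-0.75],[0.5,[0.037,0.0415,-0.02],-0.75],[0.5,[0.037,0.0415,-0.02],-0.75]], "grip_force": 50}}

```text
time: 1.35
ee_pos: [0.5794, -0.0923, 0.1723]
tcp_rot: [-180.0, 0.0, 14.8]
wrist_force: [0.0, -0.6, 0.2]
opening: 0.043
```

Run:
```python
from h import *
o=monitor.get_obs();print(o['time'],o['ee_pos'],o['tcp_rot'],o['wrist_force'],o['opening'])
cap('side','b');cap('top','b')
```

```text
1.35 [ 0.57937473 -0.09234138  0.17233565] [-1.79997764e+02  1.76845004e-02  1.47578017e+01] [ 0.02395666 -0.60879492  0.16355803] 0.04302488308166782
```

View pics/b_side.png

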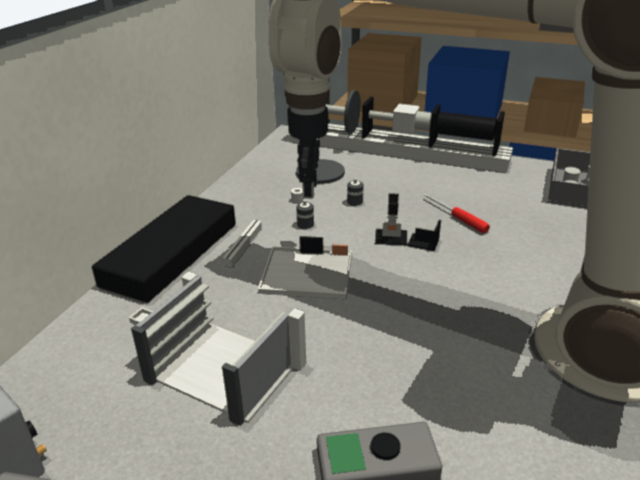

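View pics/b_top.png

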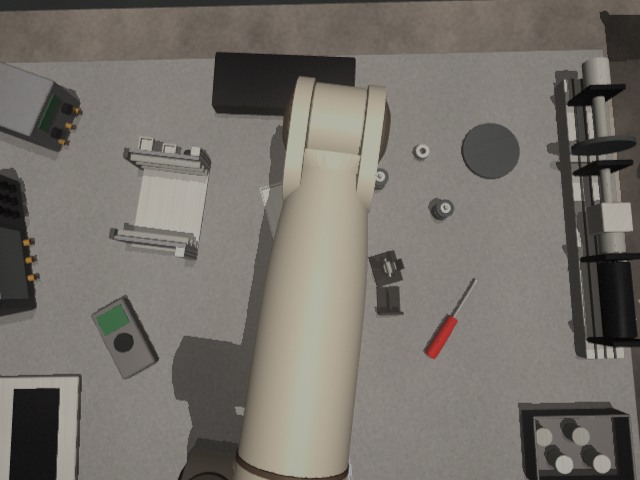

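{"name": "drive_tool", "arguments": {"plan": [[0.5,[0,-0.001,-0.05],0],[0.5,[0,0,-0.045],0],[0.5,[0,0,-0.025],0],[0.5,[0,0,-0.016],0],[0.5,[0,0,0],0]]}}

```text
time: 2.08
ee_pos: [0.5779, -0.0951, 0.0366]
tcp_rot: [-180.0, 0.1, 14.8]
wrist_force: [1.2, 0.5, 0.3]
opening: 0.0426
```

Run:
```python
from h import *
p,d=cap('side','c');cv2.imwrite('pics/c_z.png',cv2.resize(p[170:310,240:380,::-1],None,fx=4,fy=4,interpolation=3))
```

```text
(no output)
```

View pics/c_z.png

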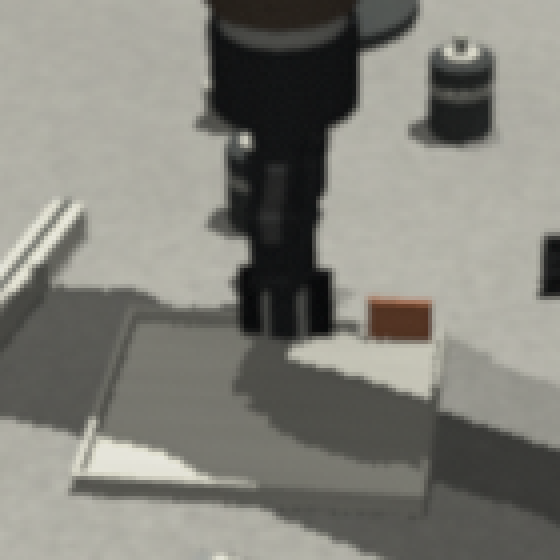

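{"name": "drive_tool", "arguments": {"plan": [[0,[0,0,0],0],[0,[0,0,0],0],[0,[0,0,0],0],[0,[0,0,0],0],[0,[0,0,0],0]], "grip_force": 60}}

```text
time: 2.75
ee_pos: [0.5793, -0.0952, 0.0387]
tcp_rot: [179.9, -0.1, 14.8]
wrist_force: [-0.6, -0.6, 5.0]
opening: 0.0073
```

{"name": "drive_tool", "arguments": {"plan": [[0,[0,0,0.01],0],[0,[0,0,0.03],0],[0,[0,0,0.04],0],[0,[0,0,0.04],0],[0,[0,0,0.03],0],[0,[0,0,0],0],[0,[0,0,0],0]]}}

```text
time: 3.62
ee_pos: [0.5781, -0.0949, 0.1859]
tcp_rot: [-180.0, 0.1, 14.8]
wrist_force: [0.1, 0.7, -3.2]
opening: 0.0071
```

Run:
```python
from h import *
p,d=cap('side','d')
```

```text
(no output)
```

View pics/d_side.png

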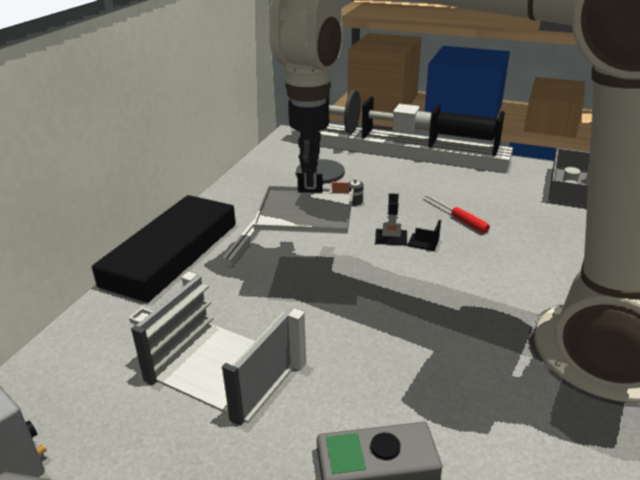

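{"name": "drive_tool", "arguments": {"plan": [[0,[-0.005,0.02,0],-4.65],[0,[-0.005,0.025,0],-4.65],[0,[-0.005,0.03,-0.01],-4.65],[0,[-0.003,0.025,-0.03],-4.65],[0,[-0.002,0.015,-0.03],-4.55],[0,[0,0,-0.02],0],[0,[0,0,0],0],[0,[0,0,0],0]]}}

```text
time: 4.68
ee_pos: [0.5557, -0.0294, 0.0975]
tcp_rot: [-177.9, 0.1, -4.0]
wrist_force: [0.1, -0.3, -1.8]
opening: 0.0067
```

Run:
```python
from h import *
for i in range(4):
    p,d=cap('side','e'); o=monitor.get_obs();print(o['ee_pos'],o['tcp_rot'],o['wrist_force'])
cap('top','e')
```

```text
[ 0.5560358  -0.02942133  0.09794777] [-1.77898930e+02 -2.05856437e-03 -3.96366111e+00] [ 0.38888709  0.66312629 -3.11857153]
[ 0.55619685 -0.02941887  0.09818063] [-1.77900136e+02 -3.15884194e-02 -3.96164444e+00] [ 0.08731901 -0.08944942 -2.58692029]
[ 0.5562111  -0.02941183  0.09818925] [-1.77898745e+02 -3.71739077e-02 -3.96132863e+00] [-0.02446563  0.26715068 -3.16794905]
[ 0.55618635 -0.02942979  0.0981179 ] [-1.77900636e+02 -3.49390665e-02 -3.96328722e+00] [ 0.25758299  0.04099788 -2.32981353]
```

View pics/e_side.png

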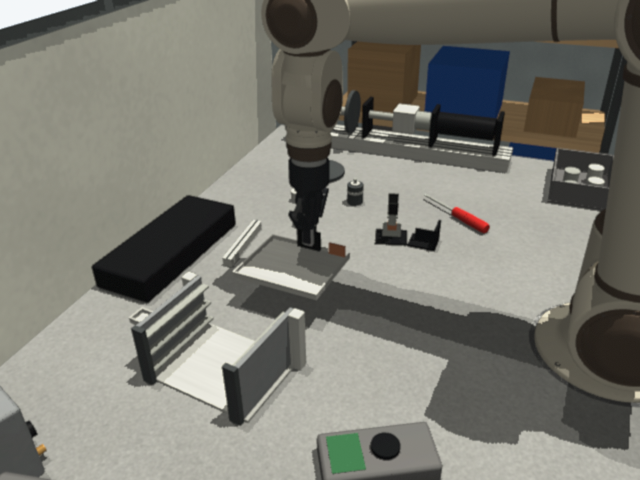

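View pics/e_top.png

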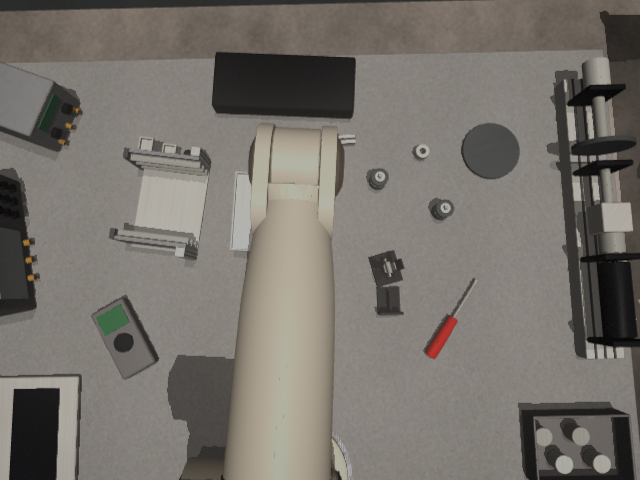

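{"name": "drive_tool", "arguments": {"plan": [[0,[0,0.005,0],-1],[0,[0,0,0],0]]}}

```text
time: 5.18
ee_pos: [0.5552, -0.0319, 0.0974]
tcp_rot: [-177.6, 0.0, -4.4]
wrist_force: [-0.4, -0.4, -3.3]
opening: 0.007
```

Run:
```python
from h import *
o=monitor.get_obs();print(o)
```

```text
{'time': 5.175, 'q': array([ -4.42386723,   5.6575321 ,  -6.45947438,  77.91971814,
         2.40731283, 179.94407594]), 'qd': array([ 0.22170407,  0.11571097, -0.03565988, -0.14294267, -0.22690908,
        0.03419243]), 'joint_efforts': array([-4.74402728e-02, -5.44666135e+01,  4.80641234e+01,  1.07386053e-02,
        3.62549219e-01,  8.17591012e-05]), 'ee_pos': array([ 0.55516849, -0.03187068,  0.0973809 ]), 'tcp_rot': array([-1.77592653e+02,  3.43756106e-02, -4.36799251e+00]), 'wrist_force': array([-0.38320579, -0.35232566, -3.31225485]), 'torque': array([-0.22423356, -0.00051262,  0.01157683]), 'opening': 0.007019509227320018}
```

{"name": "drive_tool", "arguments": {"plan": [[0,[0,-0.005,0],3],[0,[0,0,0],3],[0,[0,0,0],0],[0,[0,0,0],0]]}}

```text
time: 5.68
ee_pos: [0.5552, -0.0366, 0.0973]
tcp_rot: [-177.6, 0.0, 1.6]
wrist_force: [0.2, -0.2, -1.5]
opening: 0.0068
```

Run:
```python
from h import *
cap('side','f');o=monitor.get_obs();print(o['q'],o['ee_pos'],o['tcp_rot'])
```

```text
[ -4.89948646   5.96450179  -6.13587516  78.21064308   2.38385299
 173.48925819] [ 0.5551862  -0.03661187  0.09730385] [-1.77596268e+02  3.87907246e-02  1.60559805e+00]
```

{"name": "drive_tool", "arguments": {"plan": [[0,[0,0,-0.03],0],[0,[0,0,-0.02],0],[0,[0,0,-0.006],0],[0,[0,0,-0.003],0],[0,[0,0,0],0]]}}

```text
time: 6.35
ee_pos: [0.5557, -0.0367, 0.0392]
tcp_rot: [-177.6, -0.0, 1.6]
wrist_force: [-0.1, -0.5, -2.9]
opening: 0.007
```

{"name": "drive_tool", "arguments": {"plan": [[0,[0,0,-0.001],0],[0,[0,0,-0.001],0],[0.2,[0,0,0],0],[0.5,[0,0,0],0],[0.5,[0,0,0],0],[0.5,[0,0,0],0]]}}

```text
time: 7.1
ee_pos: [0.5552, -0.0366, 0.0362]
tcp_rot: [-177.6, 0.0, 1.7]
wrist_force: [-0.2, 0.6, 0.6]
opening: 0.0428
```

{"name": "drive_tool", "arguments": {"plan": [[0.5,[0,0,0.04],0],[0.5,[0,0,0.05],0],[0.5,[0,0,0.05],10],[0.5,[0,0,0.03],10.7],[0.5,[0,0,0],10.7],[0.5,[0,0,0],10.7],[0.5,[0,0,0],10.7],[0.5,[0,0,0],10.7],[0.5,[0,0,0],10.7],[0.5,[0,0,0],10.7]]}}

```text
time: 8.35
ee_pos: [0.5552, -0.0367, 0.2062]
tcp_rot: [-177.6, 0.0, 86.9]
wrist_force: [0.3, 0.7, -0.4]
opening: 0.0424
```

{"name": "drive_tool", "arguments": {"plan": [[0.5,[0,0,0],10.7],[0.5,[0,0,0],10.7],[0.5,[0,0,0],10.7],[0.5,[0,0,0],10.7],[0.5,[0,0,0],10.7],[0.5,[0,0,0],10.7],[0.5,[0,0,0],10.7],[0.5,[0,0,0],10.7],[0.5,[0,0,0],10.7],[0.5,[0,0,0],10.7]]}}

```text
time: 9.6
ee_pos: [0.5552, -0.0366, 0.2061]
tcp_rot: [-177.6, 0.0, -166.1]
wrist_force: [0.8, -0.7, -0.8]
opening: 0.0429
```

{"name": "drive_tool", "arguments": {"plan": [[0.5,[0,0,0],10.7],[0.5,[0,0,0],10.7],[0.5,[0,0,0],10.7],[0.5,[0,0,0],10.7],[0.5,[0,0,0],10.7],[0.5,[0,0,0],10.7],[0.5,[0,0,0],10.7],[0.5,[0,0,0],10.7],[0.5,[0,0,0],10.7],[0.5,[0,0,0],10.7]]}}

```text
time: 10.85
ee_pos: [0.5552, -0.0366, 0.2062]
tcp_rot: [-177.6, 0.0, -59.1]
wrist_force: [-0.3, 0.7, 0.1]
opening: 0.0428
```

Run:
```python
from h import *
o=monitor.get_obs();print(o['q'],o['ee_pos'],o['tcp_rot'])
```

```text
[  -4.45022399    3.22602156    2.96757921   87.80706842    1.42697001
 -125.33657271] [ 0.55517593 -0.0366388   0.20620742] [-1.77596726e+02  4.46392486e-02 -5.90886219e+01]
```

{"name": "drive_tool", "arguments": {"plan": [[0.5,[0,0,0],10.7],[0.5,[0,0,0],10.7],[0.5,[0,0,0],10.7],[0.5,[0,0,0],10.7],[0.5,[0,0,0],10.7]]}}

```text
time: 11.48
ee_pos: [0.5552, -0.0367, 0.2062]
tcp_rot: [-177.6, 0.0, -5.6]
wrist_force: [-0.5, -0.1, -0.3]
opening: 0.0427
```

{"name": "drive_tool", "arguments": {"plan": [[0.5,[0,0,0],3],[0.5,[0,0,0],2],[0.5,[0,0,0],0]]}}

```text
time: 11.85
ee_pos: [0.5563, -0.0166, 0.2063]
tcp_rot: [-178.4, 0.0, -2.6]
wrist_force: [0.1, 0.1, 0.8]
opening: 0.0428
```

Run:
```python
from h import *
o=monitor.get_obs();print(o['q'],o['ee_pos'],o['tcp_rot'])
```

```text
[  -2.45714994    5.16823116    5.0590808    89.92765429    1.59171916
 -179.85963049] [ 0.55625061 -0.01655752  0.20630525] [-1.78408376e+02  4.07036109e-02 -2.59746532e+00]
```

{"name": "drive_tool", "arguments": {"plan": [[0.5,[0,0,0],4],[0.5,[0,0,0],4],[0.5,[0,0,0],0]]}}

```text
time: 12.22
ee_pos: [0.5555, 0.0213, 0.2063]
tcp_rot: [180.0, 0.1, 2.1]
wrist_force: [0.6, 0.1, -0.4]
opening: 0.0425
```

{"name": "drive_tool", "arguments": {"plan": [[0.5,[0,-0.006,0],-10.6],[0.5,[0,-0.006,0],-10.6],[0.5,[0,-0.006,0],-10.6],[0.5,[0,-0.006,0],-10.6],[0.5,[0,-0.006,0],-10.6],[0.5,[0,-0.006,0],-10.6],[0.5,[0,-0.006,0],-10.6],[0.5,[0,-0.006,0],-10.6],[0.5,[0,-0.006,0],-10.6]]}}

```text
time: 13.35
ee_pos: [0.5556, -0.0347, 0.2063]
tcp_rot: [-180.0, 0.1, -93.8]
wrist_force: [0.4, 0.1, 0.0]
opening: 0.0427
```

{"name": "drive_tool", "arguments": {"plan": [[0.5,[0,-0.004,0],-10.6],[0.5,[0,0,0],-10.6],[0.5,[0,0,0],-10.6],[0.5,[0,0,0],-10.6],[0.5,[0,0,0],-10.6],[0.5,[0,0,0],-10.6],[0.5,[0,0,0],-10.6],[0.5,[0,0,0],-10.6]]}}

```text
time: 14.35
ee_pos: [0.5555, -0.0385, 0.2063]
tcp_rot: [180.0, 0.1, -178.6]
wrist_force: [-0.1, 0.9, -0.1]
opening: 0.0428
```

Run:
```python
from h import *
o=monitor.get_obs();print(o['q'],o['ee_pos'],o['tcp_rot'])
n='side';p,d=cap(n,'g');W=cloud(n,d)
m=(box(W,.4,.7,-.12,.16,-.01,.03)&(p.min(-1)>105)).astype(np.uint8)
c=(p[...,0].astype(int)-p[...,2]>40)&box(W,.4,.7,-.15,.1,0.01,.05)
q=W[c];print('tab',len(q),q.mean(0),cv2.minAreaRect(q[:,:2].astype(np.float32)*1000))
q=W[box(W,.45,.65,-.12,.0,.02,.05)&(p.max(-1)<70)];print('block',len(q),np.median(q,0),cv2.minAreaRect(q[:,:2].astype(np.float32)*1000))
```

```text
[-3.96866677e+00  5.11949856e+00  5.01940170e+00  8.98254056e+01
  1.58111255e-02 -5.33760838e+00] [ 0.5555484  -0.03846969  0.20631806] [ 1.79991188e+02  7.56452809e-02 -1.78631054e+02]
tab 126 [ 0.49856586 -0.03398785  0.02010876] ((499.47503662109375, -34.61545944213867), (10.595054626464844, 34.96278381347656), 89.33841705322266)
block 254 [ 0.55672754 -0.0301213   0.03407301] ((557.8314208984375, -30.778884887695312), (48.33285140991211, 11.503617286682129), 2.5667476654052734)
```

View pics/g_side.png

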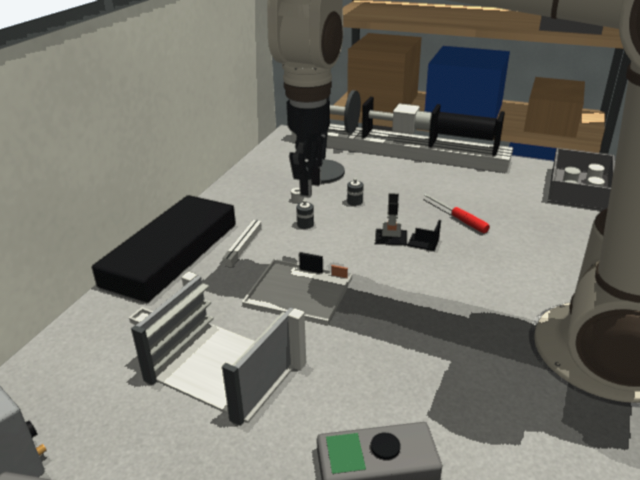

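{"name": "drive_tool", "arguments": {"plan": [[0.5,[0,0.001,-0.06],0],[0.5,[0,0,-0.06],0],[0.5,[0,0,-0.035],0],[0.5,[0,0,-0.013],0.2],[0.5,[0,0,0],0],[0,[0,0,0],0],[0,[0,0,0],0],[0,[0,0,0],0],[0,[0,0,0],0],[0,[0,0,0],0]], "grip_force": 60}}

```text
time: 15.65
ee_pos: [0.5567, -0.0368, 0.0402]
tcp_rot: [-180.0, 0.2, -178.0]
wrist_force: [-0.4, -0.3, 5.8]
opening: 0.0063
```

{"name": "drive_tool", "arguments": {"plan": [[0,[0,0,0],0],[0,[0,0,0.01],0],[0,[0,0,0.02],0],[0,[0,0,0.03],0],[0,[0,0,0],-1.6],[0,[0,0,0],-4],[0,[0,0,0],-4],[0,[0,0,0],0]]}}

```text
time: 16.65
ee_pos: [0.5552, -0.0368, 0.0973]
tcp_rot: [-180.0, -0.0, 172.4]
wrist_force: [0.1, -0.1, -2.8]
opening: 0.0068
```

Run:
```python
from h import *
cap('side','i');cap('top','i')
o=monitor.get_obs();print(o['q'],o['ee_pos'],o['tcp_rot'],o['wrist_force'])
```

```text
[-3.78981197e+00  5.67674162e+00 -6.38714041e+00  7.79264456e+01
 -1.59662258e-03  3.71252122e+00] [ 0.55529322 -0.03679071  0.09761218] [-1.79999033e+02  9.75541976e-03  1.72497667e+02] [ 0.17842525  0.43274524 -2.36582973]
```

View pics/i_side.png

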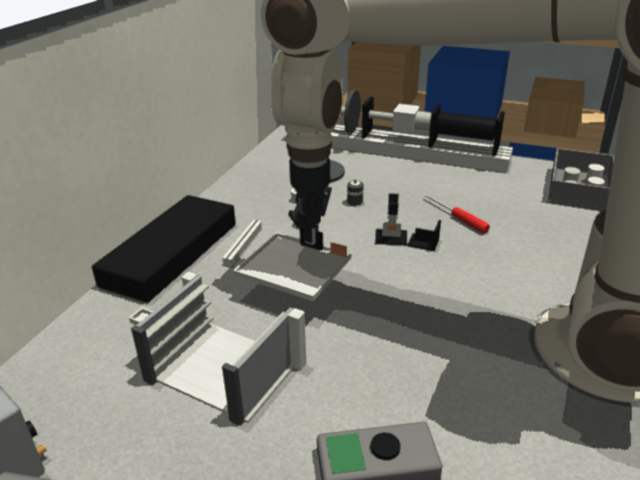

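{"name": "drive_tool", "arguments": {"plan": [[0,[0.001,0.02,-0.007],-0.8],[0,[0.001,0.025,-0.01],0],[0,[0.0015,0.022,-0.01],0],[0,[0,0,0],0],[0,[0,0,0],0]]}}

```text
time: 17.38
ee_pos: [0.5591, 0.0299, 0.0714]
tcp_rot: [-180.0, 0.1, 171.7]
wrist_force: [0.7, -0.8, -2.9]
opening: 0.0067
```

Run:
```python
from h import *
cap('side','j');cap('top','j')
o=monitor.get_obs();print(o['ee_pos'],o['tcp_rot'],o['wrist_force'])
for n in('side','top'):
    p,d,W=load(n,'j')
    im=p[:,:,::-1];im=(im[230:420,110:370] if n=='side' else im[120:270,100:360])
    cv2.imwrite(f'pics/jz_{n}.png',cv2.resize(im,None,fx=3,fy=3,interpolation=3))
    # tray points in z band
    r=np.radians(8.35)
    s=(W[...,0]-.593)*np.sin(r)+(W[...,1]-.262)*np.cos(r)   # rack x
    t=-(W[...,0]-.593)*np.cos(r)+(W[...,1]-.262)*np.sin(r)  # rack y
    z=W[...,2]
    k=(z>.024)&(z<.056)&(s<-.085)&(s>-.20)&(abs(t)<.11)&(p.max(-1)>60)
    for s0 in np.arange(-.19,-.085,.015):
        kk=k&(abs(s-s0)<.0075);v=t[kk]
        if len(v)>10:print(n,round(s0,3),len(v),np.percentile(v,[1,3,97,99]).round(4),np.median(z[kk]).round(4))
    print('back edge s',np.percentile(s[k&(abs(t)<.07)],[97,99]))
    # ledges/walls
    for nm,zz in(('ledge',(.090,.0985)),('wall',(.106,.118))):
        k=(z>zz[0])&(z<zz[1])&(abs(s)<.06)
        for sg in(1,-1):
            v=t[k&(sg*t>.06)&(sg*t<.12)];print(n,nm,sg,len(v),np.percentile(v,[2,5,50,95,98]).round(4))
```

```text
[0.55929171 0.02957133 0.07167126] [1.79999314e+02 9.87223764e-02 1.71606397e+02] [-0.18425842 -0.26323662 -3.71916187]
side -0.19 461 [-0.086  -0.0846  0.0822  0.0828] 0.0347
side -0.175 471 [-0.0861 -0.0843  0.0825  0.0832] 0.0347
side -0.16 489 [-0.086  -0.0849  0.0821  0.0833] 0.0346
side -0.145 453 [-0.0864 -0.0852  0.0826  0.0831] 0.0347
side -0.13 402 [-0.0861 -0.0849  0.0821  0.0826] 0.0345
side -0.115 374 [-0.0867 -0.0858  0.0299  0.0453] 0.0344
side -0.1 204 [-0.0865 -0.0857  0.0272  0.031 ] 0.0344
back edge s [-0.08853811 -0.08767789]
side ledge 1 380 [0.0744 0.0752 0.0961 0.1144 0.1162]
side ledge -1 635 [-0.1168 -0.1144 -0.0831 -0.0748 -0.0741]
side wall 1 435 [0.0892 0.0897 0.0954 0.1133 0.1156]
side wall -1 386 [-0.1137 -0.111  -0.0926 -0.0881 -0.0876]
top -0.1 85 [0.0446 0.0476 0.0825 0.0831] 0.0387
back edge s [-0.09303085 -0.09253615]
top ledge 1 351 [0.0751 0.0756 0.0816 0.0877 0.0968]
top ledge -1 457 [-0.1182 -0.1146 -0.084  -0.0754 -0.075 ]
top wall 1 263 [0.0892 0.0894 0.0936 0.1096 0.1138]
top wall -1 264 [-0.1129 -0.1091 -0.093  -0.0889 -0.0885]
```

View pics/jz_side.png

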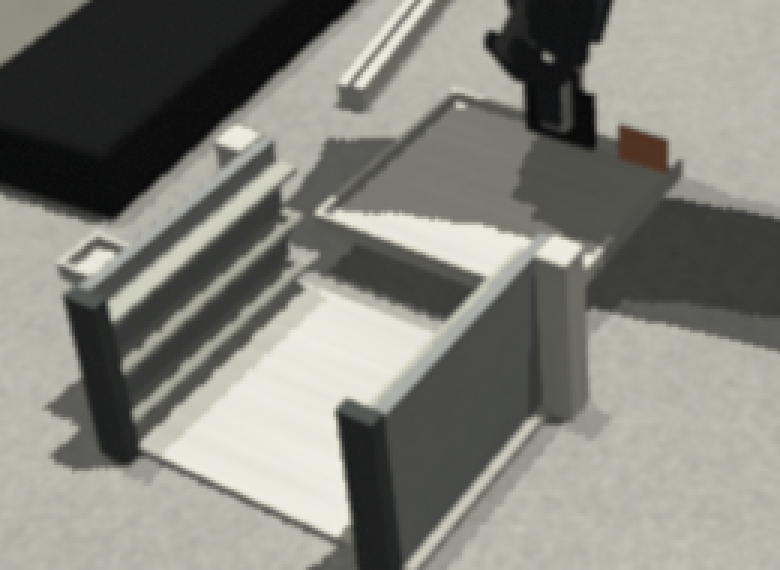

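View pics/jz_top.png

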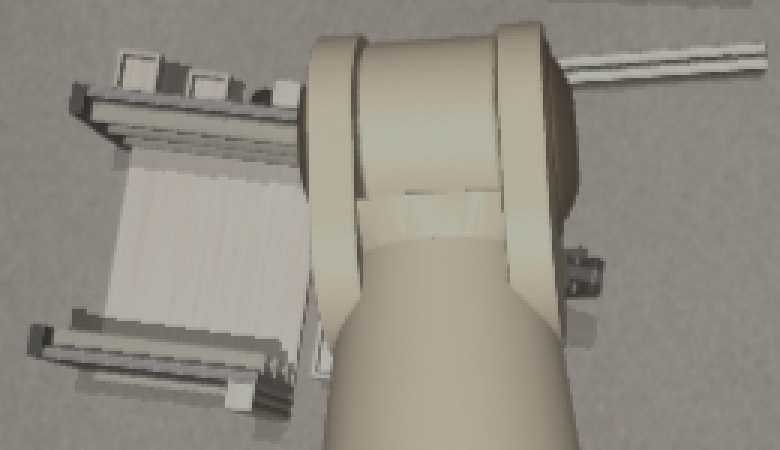

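{"name": "drive_tool", "arguments": {"plan": [[0,[-0.002,0.0003,0],0.1],[0,[0.0022,0.015,0],0],[0,[0.0022,0.0148,0],0],[0,[0.0022,0.0148,0],0],[0,[0,0,0],0]]}}

```text
time: 18.1
ee_pos: [0.5638, 0.0766, 0.0712]
tcp_rot: [180.0, 0.1, 171.8]
wrist_force: [0.5, -0.3, -2.3]
opening: 0.0069
```

Run:
```python
from h import *
p,d=cap('side','k')
cv2.imwrite('pics/kz.png',cv2.resize(p[230:420,110:370,::-1],None,fx=3,fy=3,interpolation=3))
o=monitor.get_obs();print(o['ee_pos'],o['tcp_rot'],o['wrist_force'])
```

```text
[0.56369598 0.07590478 0.07117027] [-1.79996658e+02  5.44312456e-02  1.71814968e+02] [-0.28795697 -0.91461804 -2.80288783]
```

View pics/kz.png

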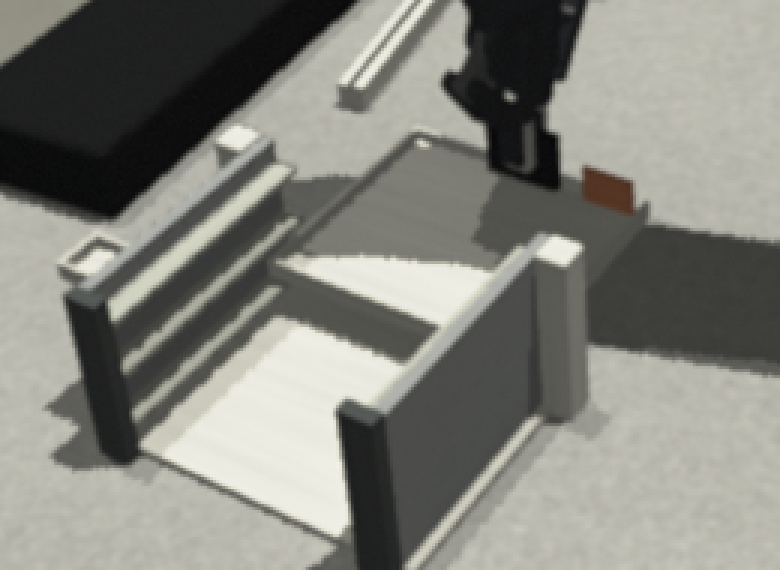

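{"name": "drive_tool", "arguments": {"plan": [[0,[0.0031,0.021,0],0],[0,[0.0031,0.021,0],0],[0,[0.0031,0.021,0],0],[0,[0.0031,0.021,0],0],[0,[0.0031,0.021,0],0],[0,[0,0,0],0]]}}

```text
time: 18.9
ee_pos: [0.5793, 0.182, 0.0711]
tcp_rot: [180.0, 0.1, 171.8]
wrist_force: [-0.4, -0.5, -2.1]
opening: 0.0073
```

Run:
```python
from h import *
p,d=cap('side','l')
cv2.imwrite('pics/lz.png',cv2.resize(p[230:420,110:370,::-1],None,fx=3,fy=3,interpolation=3))
o=monitor.get_obs();print(o['ee_pos'],o['tcp_rot'],o['wrist_force'])
```

```text
[0.57919129 0.18103503 0.07105427] [-1.79987371e+02  5.09510696e-02  1.71804761e+02] [-0.72428634 -0.87364056 -2.05690846]
```

View pics/lz.png

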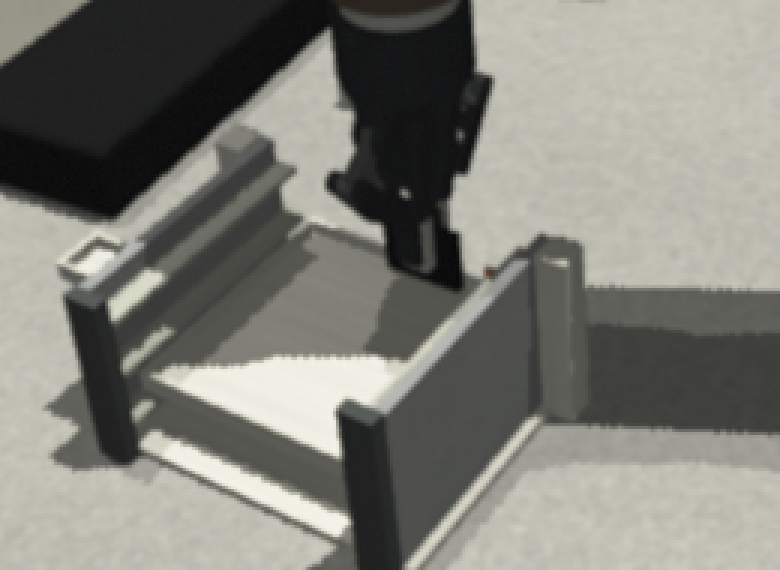

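{"name": "drive_tool", "arguments": {"plan": [[0,[0.0015,0.01,-0.002],0],[0,[0.0006,0.004,-0.001],0],[0,[0.0003,0.002,0],0],[0,[0,0,0],0]]}}

```text
time: 19.45
ee_pos: [0.5816, 0.1962, 0.0682]
tcp_rot: [180.0, 0.1, 171.7]
wrist_force: [0.2, 0.5, -4.5]
opening: 0.0067
```

{"name": "drive_tool", "arguments": {"plan": [[0,[0.0003,0.002,0],0],[0,[0,0,0],0]]}}

```text
time: 19.7
ee_pos: [0.5819, 0.198, 0.0682]
tcp_rot: [-180.0, 0.1, 171.7]
wrist_force: [-0.0, -0.0, -4.6]
opening: 0.0068
```

{"name": "drive_tool", "arguments": {"plan": [[0,[0.0003,0.002,0],0],[0,[0,0,0],0]]}}

```text
time: 19.95
ee_pos: [0.5823, 0.1994, 0.0683]
tcp_rot: [-179.9, 0.1, 171.7]
wrist_force: [0.3, -4.5, -4.4]
opening: 0.0068
```

{"name": "drive_tool", "arguments": {"plan": [[0,[0,0.001,0],0],[0,[0,0,-0.002],0],[0,[0,0,0],0]]}}

```text
time: 20.32
ee_pos: [0.5824, 0.1993, 0.067]
tcp_rot: [-179.8, 0.1, 171.6]
wrist_force: [-2.4, -12.7, 2.4]
opening: 0.0065
```

{"name": "drive_tool", "arguments": {"plan": [[0,[0,0,-0.002],0],[0,[0,0,0],0]]}}

```text
time: 20.58
ee_pos: [0.5826, 0.1994, 0.0652]
tcp_rot: [-179.9, 0.2, 171.6]
wrist_force: [-1.7, -11.8, 2.5]
opening: 0.0069
```

{"name": "drive_tool", "arguments": {"plan": [[0,[0,0,-0.002],0],[0,[0,0,0],0]]}}

```text
time: 20.82
ee_pos: [0.5826, 0.1994, 0.0651]
tcp_rot: [-179.9, 0.2, 171.6]
wrist_force: [-6.5, -14.7, 16.4]
opening: 0.0066
```

{"name": "drive_tool", "arguments": {"plan": [[0,[0,0,0.002],0],[0.1,[0,0,0],0],[0.45,[0,0,0],0],[0.45,[0,0,0],0],[0.45,[0,0,0],0],[0.45,[0,0,0.03],0],[0.45,[0,0,0.05],0],[0.45,[0,0,0.05],0],[0.45,[0,0,0.03],0]]}}

```text
time: 21.95
ee_pos: [0.5826, 0.2015, 0.2274]
tcp_rot: [179.9, 0.2, 171.7]
wrist_force: [1.1, 0.6, -0.0]
opening: 0.0385
```

Run:
```python
from h import *
p,d=cap('side','m')
cv2.imwrite('pics/mz.png',cv2.resize(p[230:420,110:370,::-1],None,fx=3,fy=3,interpolation=3))
o=monitor.get_obs();print(o['ee_pos'],o['tcp_rot'],o['wrist_force'],o['q'])
```

```text
[0.58313096 0.20166339 0.23079413] [179.79762676   0.4217017  171.74238826] [-2.42707269 -0.49561067  3.52974804] [ 1.90827793e+01  1.35355518e+01  1.72516471e+01  9.32485559e+01
 -1.39079666e-02  2.73395896e+01]
```

View pics/mz.png

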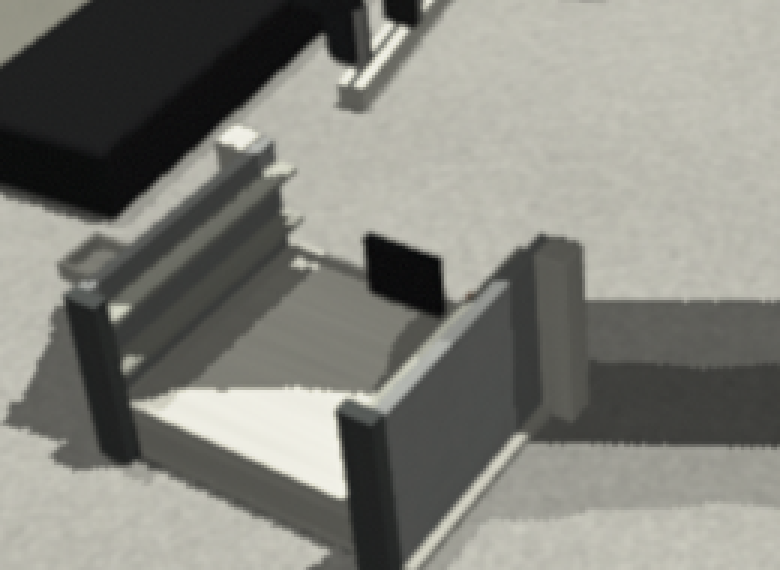

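{"name": "drive_tool", "arguments": {"plan": [[0.6,[-0.0177,-0.0523,0],3],[0.8,[-0.0177,-0.0523,0],3],[1,[-0.0177,-0.0523,0],3],[1,[-0.0177,-0.0523,0],3],[1,[-0.0177,-0.0523,0],3],[1,[-0.0177,-0.0523,0],3],[1,[-0.0177,-0.0523,0],3],[1,[-0.0177,-0.0523,0],3],[1,[0,0,0],0],[1,[0,0,0],0]], "grip_force": 40}}

```text
time: 23.25
ee_pos: [0.4407, -0.2171, 0.2242]
tcp_rot: [180.0, 0.1, -164.3]
wrist_force: [-0.5, 0.6, -0.5]
opening: 0.0851
```

Run:
```python
from h import *
np.set_printoptions(precision=4,suppress=True)
o=monitor.get_obs();print(o['ee_pos'],o['tcp_rot'],o['q'])
for n in('side','top'):
    p,d=cap(n,'n');W=cloud(n,d)
    for z0,z1 in((.075,.09),(.09,.11)):
        q=W[box(W,.38,.53,-.32,-.17,z0,z1)&(p.max(-1)<80)]
        if len(q)>4: print(n,z0,len(q),q.mean(0),cv2.minAreaRect(q[:,:2].astype(np.float32)*1000))
    r=np.radians(8.35)
    s=(W[...,0]-.593)*np.sin(r)+(W[...,1]-.262)*np.cos(r);t=-(W[...,0]-.593)*np.cos(r)+(W[...,1]-.262)*np.sin(r);z=W[...,2]
    k=(p[...,0].astype(int)-p[...,2]>30)&(s<-.04)&(s>-.09)&(abs(t)<.1)
    if k.sum()>3: print(n,'tab',k.sum(),'s',np.percentile(s[k],[5,50,95]),'t',np.percentile(t[k],[5,50,95]),z[k].max())
    k=(p.max(-1)<60)&(s<-.03)&(s>-.1)&(abs(t)<.04)&(z>.05)&(z<.08)
    if k.sum()>3: print(n,'block',k.sum(),'s',np.percentile(s[k],[5,50,95]),'t',np.percentile(t[k],[2,50,98]),np.percentile(z[k],[5,95]))
    k=(abs(t)<.06)&(s>-.02)&(s<.06)&(z<.06);print('floor z',np.median(z[k]))
    k=(abs(t)<.06)&(z>.02)&(z<.06)&(s>.03)&(s<.12);print('back edge',np.percentile(s[k],[97,99]))
```

```text
[ 0.4407 -0.2171  0.2242] [ 179.9737    0.081  -164.3292] [-26.2702  -3.6144  -1.8302  91.7415   0.0737 -41.941 ]
side 0.075 95 [ 0.4413 -0.213   0.0835] ((441.6549987792969, -214.96575927734375), (19.156904220581055, 45.874202728271484), 12.806526184082031)
side 0.09 77 [ 0.4418 -0.2135  0.095 ] ((441.99578857421875, -214.29518127441406), (18.64474105834961, 49.41519546508789), 13.475177764892578)
side block 264 s [-0.0627 -0.0584 -0.0566] t [-0.0224  0.0025  0.0244] [0.051  0.0693]
floor z 0.02876660345528915
back edge [0.0827 0.0832]
top 0.09 5 [ 0.4359 -0.198   0.0985] ((436.916259765625, -197.97125244140625), (14.870372772216797, 2.0685887336730957), 16.382572174072266)
top tab 37 s [-0.068  -0.0654 -0.0564] t [0.0444 0.0581 0.071 ] 0.0555055634627115
top block 32 s [-0.0705 -0.0694 -0.0685] t [-0.0219 -0.0011  0.0237] [0.0518 0.0689]
floor z 0.029280289862932025
back edge [0.0771 0.0783]
```

View pics/n_top.png

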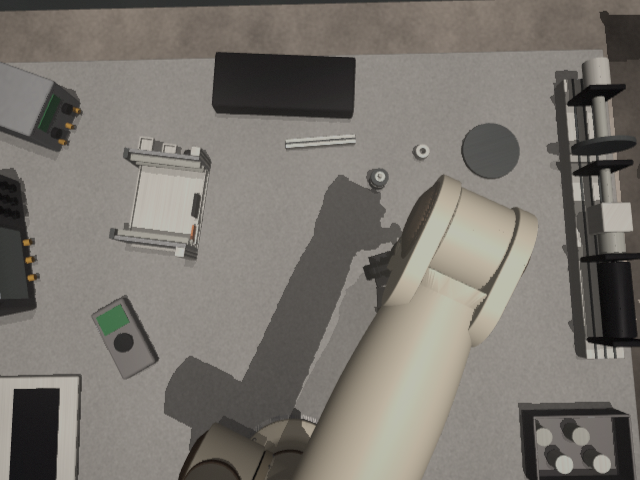

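View pics/n_side.png

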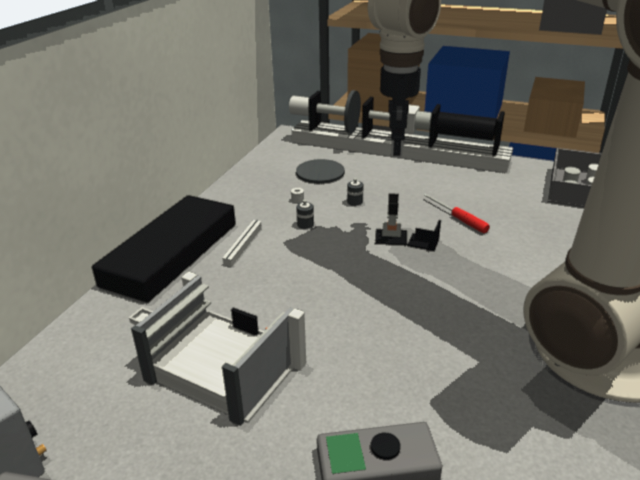

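{"name": "drive_tool", "arguments": {"plan": [[1,[0.0005,0.0006,-0.05],0],[1,[0,0,-0.05],0],[1,[0,0,-0.025],0],[1,[0,0,-0.01],0],[1,[0,0,0],0],[1,[0,0,0],0]]}}

```text
time: 24.1
ee_pos: [0.4419, -0.2167, 0.0907]
tcp_rot: [-179.9, 0.2, -164.2]
wrist_force: [0.5, -0.5, 0.2]
opening: 0.0855
```

Run:
```python
from h import *
p,d=cap('side','o');o=monitor.get_obs();print(o['ee_pos'],o['wrist_force'])
cv2.imwrite('pics/oz.png',cv2.resize(p[150:270,340:460,::-1],None,fx=4.5,fy=4.5,interpolation=3))
```

```text
[ 0.44189141 -0.21684534  0.09069101] [-0.42039254  0.3379088  -0.52715855]
```

View pics/oz.png

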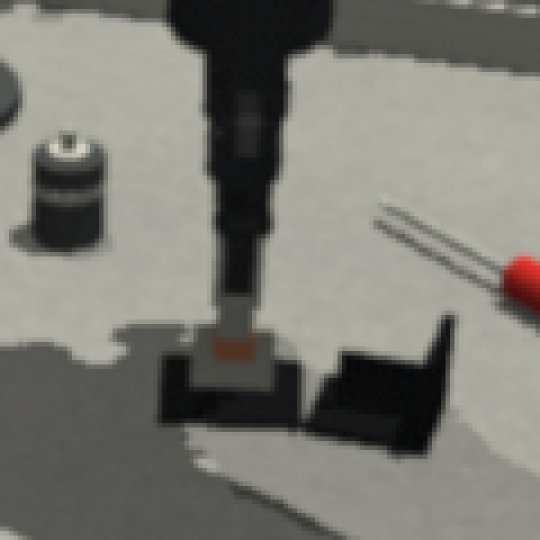

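{"name": "drive_tool", "arguments": {"plan": [[0,[0,0,-0.002],0],[0,[0,0,0],0],[0,[0,0,0],0],[0,[0,0,0],0],[0,[0,0,0],0],[0,[0,0,0],0],[0,[0,0,0],0]], "grip_force": 40}}

```text
time: 25.02
ee_pos: [0.4423, -0.2169, 0.0898]
tcp_rot: [-179.9, 0.3, -164.3]
wrist_force: [-0.9, 3.5, 16.1]
opening: 0.024
```

Run:
```python
from h import *
p,d=cap('side','p');o=monitor.get_obs();print(o['ee_pos'],o['wrist_force'],o['opening'],o['torque'])
cv2.imwrite('pics/pz.png',cv2.resize(p[150:270,340:460,::-1],None,fx=4.5,fy=4.5,interpolation=3))
```

```text
[ 0.44231813 -0.21694912  0.08981085] [-1.69374865  2.68297893 16.73829626] 0.023801296019091644 [0.72683605 0.26752548 0.06195098]
```

View pics/pz.png

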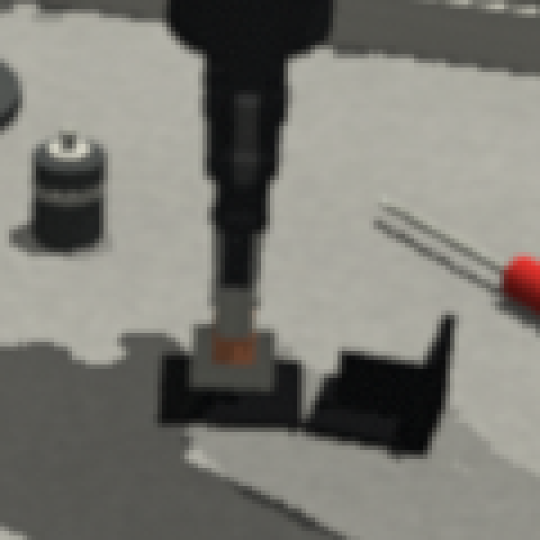

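{"name": "drive_tool", "arguments": {"plan": [[0,[0,0,0.01],0],[0,[0,0,0.02],0],[0,[0,0,0.03],0],[0,[0,0,0.04],0],[0,[0,0,0.04],0],[0,[0,0,0],0],[0,[0,0,0],0]]}}

```text
time: 25.95
ee_pos: [0.441, -0.2167, 0.2267]
tcp_rot: [180.0, 0.0, -164.3]
wrist_force: [-0.1, 0.1, -1.5]
opening: 0.0242
```

Run:
```python
from h import *
p,d=cap('side','q');W=cloud('side',d);o=monitor.get_obs();print(o['ee_pos'],o['tcp_rot'],o['wrist_force'],o['opening'],o['torque'])
cv2.imwrite('pics/qz.png',cv2.resize(p[100:260,330:470,::-1],None,fx=3.7,fy=3.7,interpolation=3))
q=W[box(W,.38,.5,-.28,-.17,.12,.2)&(p.min(-1)>90)];print(len(q),q.min(0),q.max(0),q.mean(0))
```

```text
[ 0.44077752 -0.2165538   0.22621033] [ 1.79930745e+02 -2.00304540e-03 -1.64273167e+02] [ 0.36078394  0.93133105 -1.02196981] 0.024069677265595616 [-0.02754823  0.02773235 -0.02521742]
28 [ 0.4273117  -0.22745261  0.16392251] [ 0.45232892 -0.19974697  0.19931938] [ 0.43612026 -0.21191474  0.18216414]
```

View pics/qz.png

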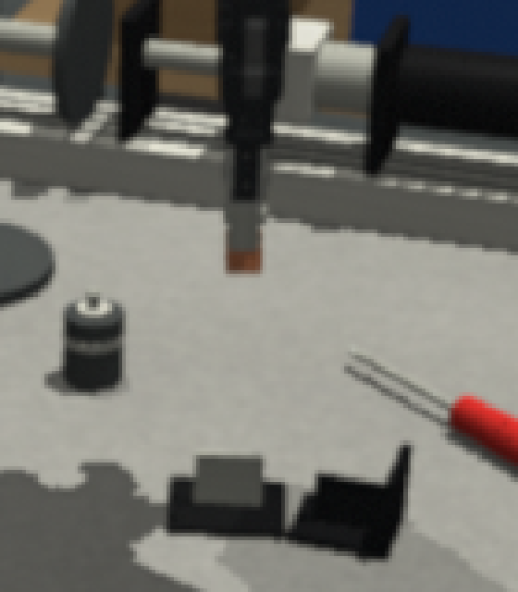

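{"name": "drive_tool", "arguments": {"plan": [[0,[0.011,0.053,0],-3],[0,[0.011,0.053,0],-3],[0,[0.011,0.053,0],-3],[0,[0.011,0.053,0],-3],[0,[0.011,0.053,0],-3],[0,[0.011,0.053,0],-3],[0,[0.011,0.053,0],-3],[0,[0.01,0.052,0],-3],[0,[0,0,0],0],[0,[0,0,0],0]]}}

```text
time: 27.25
ee_pos: [0.5276, 0.206, 0.2261]
tcp_rot: [-179.9, -0.0, 171.8]
wrist_force: [-0.3, -1.1, -0.3]
opening: 0.0236
```

Run:
```python
from h import *
p,d=cap('side','r');W=cloud('side',d);o=monitor.get_obs();print(o['ee_pos'],o['tcp_rot'],o['wrist_force'],o['opening'])
cv2.imwrite('pics/rz.png',cv2.resize(p[190:420,130:350,::-1],None,fx=2.6,fy=2.6,interpolation=3))
p,d=cap('top','r')
cv2.imwrite('pics/rt.png',cv2.resize(p[120:270,90:290,::-1],None,fx=3,fy=3,interpolation=3))
```

```text
[0.52777434 0.20552489 0.22654749] [-1.79951627e+02 -8.58390572e-04  1.71724000e+02] [-0.46363375 -1.36350916 -0.16008673] 0.023910732756863073
```

View pics/rz.png

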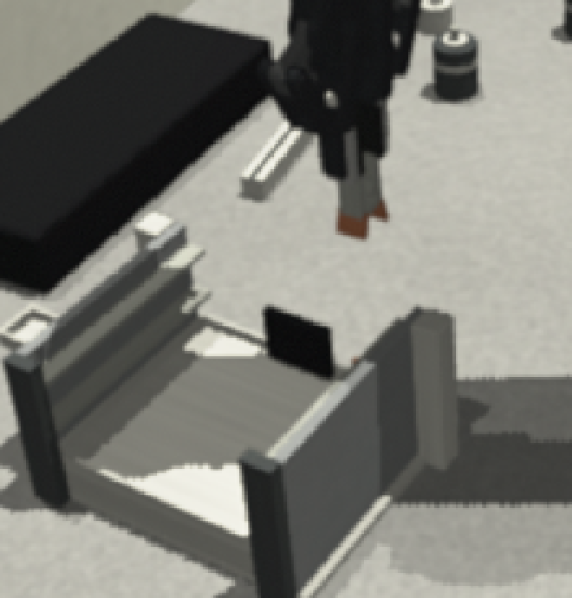

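View pics/rt.png

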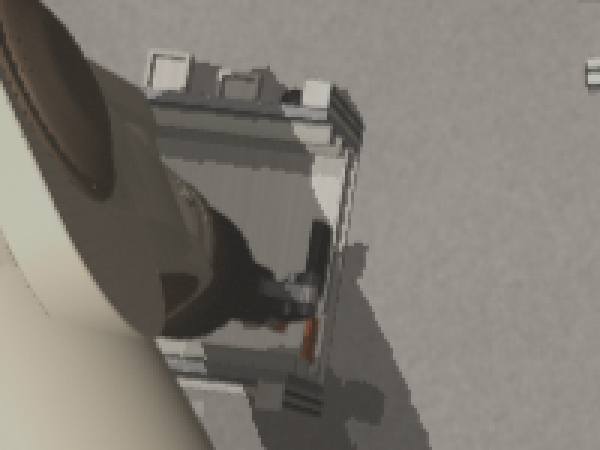

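{"name": "drive_tool", "arguments": {"plan": [[0,[0.0005,0.0015,-0.03],0],[0,[0,0,-0.04],0],[0,[0,0,-0.02],0],[0,[0,0,0],0],[0,[0,0,0],0]]}}

```text
time: 27.98
ee_pos: [0.529, 0.2073, 0.1386]
tcp_rot: [180.0, 0.1, 171.7]
wrist_force: [-0.5, 0.2, -1.9]
opening: 0.024
```

Run:
```python
from h import *
np.set_printoptions(precision=4,suppress=True)
p,d=cap('side','s');W=cloud('side',d);o=monitor.get_obs();print(o['ee_pos'],o['tcp_rot'],o['wrist_force'],o['opening'])
k=(p[...,0].astype(int)-p[...,2]>30)&box(W,.45,.65,.1,.3,.02,.2);q=W[k];print('side cu',len(q),np.percentile(q,[2,50,98],axis=0))
cv2.imwrite('pics/sz.png',cv2.resize(p[190:420,130:350,::-1],None,fx=2.6,fy=2.6,interpolation=3))
p,d=cap('top','s');W=cloud('top',d)
cv2.imwrite('pics/st.png',cv2.resize(p[180:270,150:250,::-1],None,fx=6,fy=6,interpolation=3))
k=(p[...,0].astype(int)-p[...,2]>30)&box(W,.45,.65,.1,.3,.02,.2);q=W[k];print('top cu',len(q));
for v,u in np.argwhere(k): print((u,v),W[v,u],end=' ')
```

```text
[0.5292 0.2075 0.1389] [179.9354   0.1751 171.6907] [ 0.2641 -0.0813 -0.2149] 0.024259912759447885
side cu 64 [[0.5178 0.2013 0.0782]
 [0.5281 0.2209 0.0829]
 [0.538  0.2243 0.0908]]
top cu 9
(np.int64(191), np.int64(234)) [0.5172 0.198  0.0904] (np.int64(192), np.int64(234)) [0.5177 0.197  0.0858] (np.int64(191), np.int64(235)) [0.5194 0.207  0.0532] (np.int64(192), np.int64(235)) [0.5193 0.2046 0.0539] (np.int64(191), np.int64(236)) [0.5171 0.2065 0.055 ] (np.int64(190), np.int64(237)) [0.5152 0.2094 0.0522] (np.int64(191), np.int64(237)) [0.5149 0.2066 0.0544] (np.int64(190), np.int64(238)) [0.5129 0.209  0.0537] (np.int64(191), np.int64(238)) [0.5131 0.2073 0.0515]
```

View pics/sz.png

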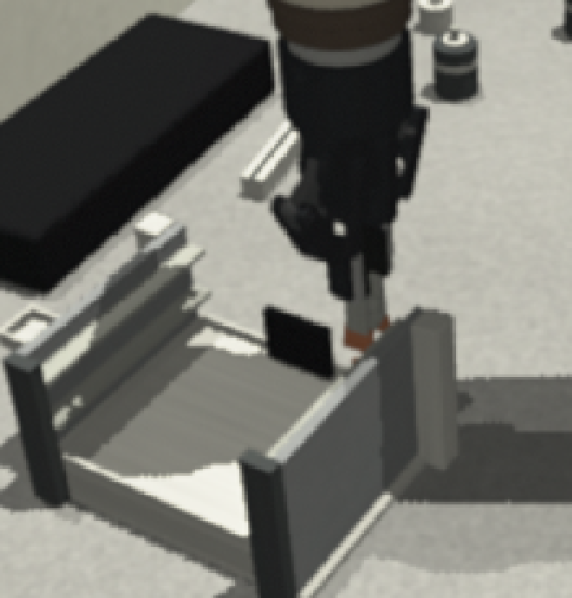

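View pics/st.png

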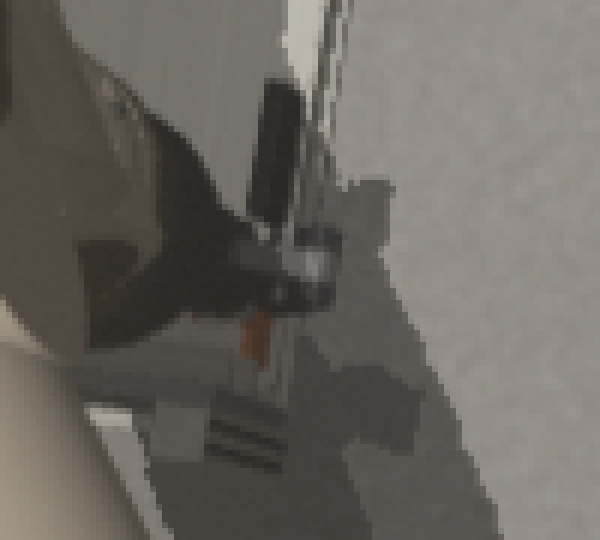

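{"name": "drive_tool", "arguments": {"plan": [[0,[-0.0005,0,-0.01],0],[0,[0,0,-0.01],0],[0,[0,0,-0.005],0],[0,[0,0,-0.003],0],[0,[0,0,0],0]]}}

```text
time: 28.7
ee_pos: [0.528, 0.2078, 0.1091]
tcp_rot: [-180.0, 0.1, 171.7]
wrist_force: [0.6, -0.2, -0.2]
opening: 0.0239
```

{"name": "drive_tool", "arguments": {"plan": [[0,[0,0,-0.004],0],[0,[0,0,0],0]]}}

```text
time: 28.95
ee_pos: [0.528, 0.2078, 0.105]
tcp_rot: [-180.0, 0.1, 171.7]
wrist_force: [-0.0, 0.5, -0.6]
opening: 0.0242
```

{"name": "drive_tool", "arguments": {"plan": [[0,[0,0,-0.002],0],[0,[0,0,0],0]]}}

```text
time: 29.2
ee_pos: [0.5281, 0.2078, 0.1032]
tcp_rot: [180.0, 0.1, 171.7]
wrist_force: [-0.8, 0.5, -1.1]
opening: 0.0241
```

{"name": "drive_tool", "arguments": {"plan": [[0,[0,0,-0.002],0],[0,[0,0,0],0]]}}

```text
time: 29.45
ee_pos: [0.5282, 0.2078, 0.1027]
tcp_rot: [180.0, 0.1, 171.7]
wrist_force: [-3.6, -1.1, 9.3]
opening: 0.0241
```

{"name": "drive_tool", "arguments": {"plan": [[0,[0,0,-0.002],0],[0,[0,0,0],0]]}}

```text
time: 29.7
ee_pos: [0.5284, 0.2079, 0.1023]
tcp_rot: [179.9, 0.2, 171.7]
wrist_force: [-7.7, -2.8, 21.0]
opening: 0.0242
```

{"name": "drive_tool", "arguments": {"plan": [[0.35,[0,0,0],0],[0.5,[0,0,0],0],[0.65,[0,0,0],0],[0.85,[0,0,0],0],[0.85,[0,0,0],0],[0.85,[0,0,0],0]]}}

```text
time: 30.45
ee_pos: [0.5281, 0.2078, 0.0992]
tcp_rot: [180.0, 0.1, 171.7]
wrist_force: [1.4, 0.4, 1.4]
opening: 0.0727
```

Run:
```python
from h import *
p,d=cap('side','t');o=monitor.get_obs();print(o['ee_pos'],o['wrist_force'],o['opening'])
cv2.imwrite('pics/tz.png',cv2.resize(p[190:420,130:350,::-1],None,fx=2.6,fy=2.6,interpolation=3))
```

```text
[0.52812367 0.20779512 0.09923586] [ 0.07808583  0.02936758 -0.07141494] 0.07291857488334148
```

View pics/tz.png

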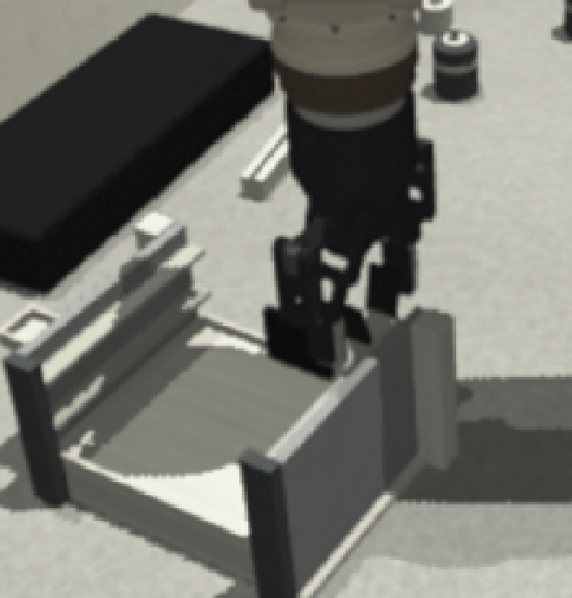

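Free of force. I lift straight up and look.

{"name": "drive_tool", "arguments": {"plan": [[0.85,[0,0,0.02],0],[0.85,[0,0,0.04],0],[0.85,[0,0,0.05],0],[0.85,[0,-0.03,0.03],0],[0.85,[0,-0.06,0],0],[0.85,[0,-0.06,0],0],[0.85,[0,-0.06,0],0],[0.85,[0.02,-0.06,0],0],[0.85,[0.02,-0.06,0],0],[0.85,[0,0,0],0]]}}

```text
time: 31.75
ee_pos: [0.5681, -0.1245, 0.2382]
tcp_rot: [-180.0, 0.0, 171.5]
wrist_force: [0.2, 0.9, -0.9]
opening: 0.0725
```

Run:
```python
from h import *
np.set_printoptions(precision=4,suppress=True)
ims=[]
for n in('side','top'):
    p,d=cap(n,'u');W=cloud(n,d);o=monitor.get_obs()
    r=np.radians(8.35)
    s=(W[...,0]-.593)*np.sin(r)+(W[...,1]-.262)*np.cos(r);t=-(W[...,0]-.593)*np.cos(r)+(W[...,1]-.262)*np.sin(r);z=W[...,2]
    k=(p.max(-1)<70)&(s<-.02)&(s>-.11)&(t>.035)&(t<.075)&(z>.075)&(z<.13)
    if k.sum():print(n,k.sum(),'s',np.percentile(s[k],[2,50,98]),'t',np.percentile(t[k],[2,50,98]),'z',np.percentile(z[k],[2,95,99]))
    k=(abs(t)<.06)&(z>.02)&(z<.06)&(s>.03)&(s<.12);print('back edge',np.percentile(s[k],[97,99]))
    m=box(W,.25,.8,-.6,.12,.046,.075).astype(np.uint8)
    N,l,st,c=cv2.connectedComponentsWithStats(m)
    for i in range(1,N):
        if st[i,4]>40:
            q=W[l==i];print(n,st[i],np.median(q,0),(q.min(0)+q.max(0))/2)
    im=p[240:420,120:320] if n=='side' else p[120:270,100:230]
    ims.append(cv2.resize(im[:,:,::-1],(400,400),interpolation=3))
cv2.imwrite('pics/uz.png',np.hstack(ims));print(o['ee_pos'],o['tcp_rot'])
```

```text
side 335 s [-0.0834 -0.076  -0.0382] t [0.0471 0.0577 0.0676] z [0.0801 0.1159 0.1172]
back edge [0.0827 0.0833]
side [347 178  16  12 118] [ 0.5679 -0.3381  0.05  ] [ 0.5697 -0.3414  0.0554]
side [296 200  18  12 139] [ 0.6396 -0.1988  0.0501] [ 0.6424 -0.2017  0.0557]
side [197 205  37  34 190] [ 0.7969 -0.0879  0.0512] [ 0.7947 -0.0744  0.052 ]
side [434 220   7  14  46] [ 0.3442 -0.2163  0.0493] [ 0.3444 -0.2172  0.0499]
top 100 s [-0.0889 -0.0491 -0.0425] t [0.0463 0.0571 0.0669] z [0.089  0.1204 0.1215]
back edge [0.0773 0.0783]
top [280 108  33   4  78] [ 0.798  -0.0323  0.0524] [ 0.7972 -0.0256  0.0525]
top [435 200  19  18 264] [ 0.5669 -0.3447  0.0513] [ 0.5666 -0.3455  0.0567]
[ 0.5675 -0.1213  0.2389] [179.9746   0.0207 171.6415]
```

View pics/uz.png

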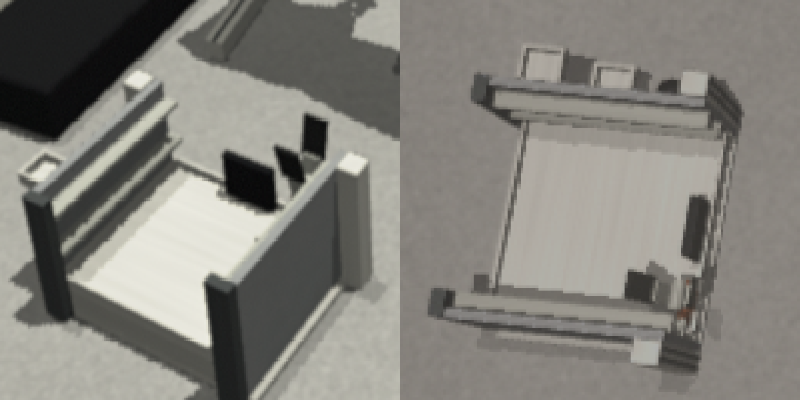

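View pics/u_top.png

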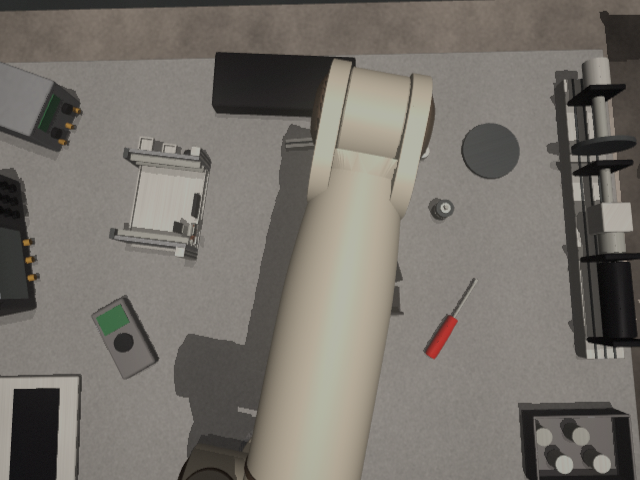

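Run:
```python
from h import *
for n in('side','top'):
    p,d,W=load(n,'a');z=W[...,2]
    k=(p.max(-1)<75)&box(W,.42,.46,-.26,-.18,.065,.13);print(n,'stand',np.percentile(z[k],[50,90,95,98,99]))
    p,d,W=load(n,'u');z=W[...,2]
    r=np.radians(8.35);s=(W[...,0]-.593)*np.sin(r)+(W[...,1]-.262)*np.cos(r);t=-(W[...,0]-.593)*np.cos(r)+(W[...,1]-.262)*np.sin(r)
    k=(p.max(-1)<75)&(s<-.02)&(s>-.11)&(t>.035)&(t<.075)&(z>.078)&(z<.143);print(n,'tab',np.percentile(z[k],[50,90,95,98,99]))
    # per handle
    for a in(-1,1):
        kk=k&(a*(s+.063)>.008);print('  handle',a,kk.sum(),np.percentile(s[kk],[5,95]),np.percentile(z[kk],[90,97]))
```

```text
side stand [0.08699047 0.09742494 0.09864736 0.09976501 0.1000211 ]
side tab [0.10271648 0.11495903 0.11601219 0.11694517 0.11727743]
  handle -1 190 [-0.08320255 -0.07484039] [0.11473197 0.1161655 ]
  handle 1 149 [-0.04710518 -0.03829397] [0.11524521 0.11665785]
top stand [0.09356673 0.10182942 0.10251876 0.10360803 0.10456035]
top tab [0.10930511 0.11813515 0.12010726 0.12069361 0.12146571]
  handle -1 20 [-0.08937667 -0.07907159] [0.12038894 0.12119572]
  handle 1 89 [-0.05177222 -0.04289706] [0.11728306 0.12005915]
```

{"name": "drive_tool", "arguments": {"plan": [[0.85,[-0.0066,0.0548,0],0],[0.85,[-0.0066,0.0548,0],0],[0.85,[-0.0066,0.0548,0],0],[0.85,[-0.0066,0.0548,0],0],[0.85,[-0.0066,0.0548,0],0],[0.85,[-0.0066,0.0548,0],0],[0.85,[0,0,0],0],[0.85,[0,0,0],0]], "grip_force": 25}}

```text
time: 32.85
ee_pos: [0.5273, 0.2088, 0.2395]
tcp_rot: [180.0, 0.1, 171.9]
wrist_force: [1.3, 0.1, 0.2]
opening: 0.0727
```

{"name": "drive_tool", "arguments": {"plan": [[0.85,[0,-0.0005,-0.05],0],[0.85,[0,0,-0.045],0],[0.85,[0,0,-0.025],0],[0.85,[0,0,-0.0115],0],[0.85,[0,0,0],0],[0.85,[0,0,0],0]]}}

```text
time: 33.6
ee_pos: [0.5287, 0.2075, 0.1092]
tcp_rot: [179.9, 0.2, 171.7]
wrist_force: [-0.6, 0.3, 0.4]
opening: 0.0728
```

{"name": "drive_tool", "arguments": {"plan": [[0,[0,0,0],0],[0,[0,0,0],0],[0,[0,0,0],0],[0,[0,0,0],0],[0,[0,0,0],0],[0,[0,0,0],0]]}}

```text
time: 34.35
ee_pos: [0.5289, 0.2086, 0.1098]
tcp_rot: [179.8, 0.2, 171.8]
wrist_force: [0.1, 2.8, 9.5]
opening: 0.0251
```

{"name": "drive_tool", "arguments": {"plan": [[0,[0,0,-0.002],0],[0,[0,0,0],0]]}}

```text
time: 34.6
ee_pos: [0.5292, 0.2088, 0.1093]
tcp_rot: [179.8, 0.3, 171.8]
wrist_force: [-3.3, 2.5, 19.0]
opening: 0.024
```

{"name": "drive_tool", "arguments": {"plan": [[0,[0,0,-0.001],0],[0,[0,0,0],0]]}}

```text
time: 34.85
ee_pos: [0.5294, 0.2089, 0.1092]
tcp_rot: [179.7, 0.4, 171.8]
wrist_force: [-5.0, 1.8, 24.8]
opening: 0.0242
```

{"name": "drive_tool", "arguments": {"plan": [[0.32,[0,0,0],0],[0.36,[0,0,-0.001],0],[0.4,[0,0,-0.001],0],[0.44,[0,0,-0.001],0]]}}

```text
time: 35.35
ee_pos: [0.5288, 0.2079, 0.1035]
tcp_rot: [179.9, 0.2, 171.7]
wrist_force: [-0.4, -0.2, 12.7]
opening: 0.0378
```

{"name": "drive_tool", "arguments": {"plan": [[0.48,[0,0,-0.0015],0],[0.52,[0,0,-0.0015],0]]}}

```text
time: 35.6
ee_pos: [0.5286, 0.2078, 0.0999]
tcp_rot: [179.9, 0.2, 171.7]
wrist_force: [-0.0, -0.2, 9.5]
opening: 0.0444
```

{"name": "drive_tool", "arguments": {"plan": [[0.56,[0,0,-0.001],0],[0.62,[0,0,0],0],[0.7,[0,0,0],0],[0.85,[0,0,0],0],[0.85,[0,0,0],0],[0.85,[0,0,0.01],0],[0.85,[0,0,0.04],0],[0.85,[0,0,0.05],0],[0.85,[0,-0.02,0.04],0],[0.85,[0,-0.06,0],0]]}}

```text
time: 36.85
ee_pos: [0.5292, 0.1285, 0.242]
tcp_rot: [179.8, 0.4, 171.9]
wrist_force: [0.7, -0.4, -1.6]
opening: 0.0725
```

{"name": "drive_tool", "arguments": {"plan": [[0.85,[0,-0.06,0],0],[0.85,[0.02,-0.06,0],0],[0.85,[0.02,-0.06,0],0],[0.85,[0.02,-0.06,0],0],[0.85,[0.02,-0.05,0],0],[0.85,[0,0,0],0]]}}

```text
time: 37.6
ee_pos: [0.6078, -0.1637, 0.2371]
tcp_rot: [-180.0, 0.0, 171.5]
wrist_force: [0.2, -0.0, 0.1]
opening: 0.0722
```

Run:
```python
from h import *
np.set_printoptions(precision=4,suppress=True)
ims=[]
for n in('side','top'):
    p,d=cap(n,'v');W=cloud(n,d);z=W[...,2];o=monitor.get_obs()
    r=np.radians(8.35);s=(W[...,0]-.593)*np.sin(r)+(W[...,1]-.262)*np.cos(r);t=-(W[...,0]-.593)*np.cos(r)+(W[...,1]-.262)*np.sin(r)
    k=(p.max(-1)<75)&(s<-.02)&(s>-.11)&(t>.035)&(t<.075)&(z>.072)&(z<.143);print(n,'tab',k.sum(),np.percentile(z[k],[50,90,95,98,99]),np.percentile(t[k],[3,97]))
    for a in(-1,1):
        kk=k&(a*(s+.063)>.008);print('  handle',a,kk.sum(),np.percentile(s[kk],[5,95]),np.percentile(z[kk],[90,97]))
    k=(abs(t)<.06)&(z>.02)&(z<.06)&(s>.03)&(s<.12);print('back edge',np.percentile(s[k],[97,99]))
    im=p[240:420,120:320] if n=='side' else p[120:270,100:230]
    ims.append(cv2.resize(im[:,:,::-1],(400,400),interpolation=3))
cv2.imwrite('pics/vz.png',np.hstack(ims));print(o['ee_pos'],o['tcp_rot'])
```

```text
side tab 336 [0.0993 0.1116 0.1124 0.113  0.1134] [0.0474 0.0674]
  handle -1 187 [-0.0832 -0.0755] [0.1109 0.1127]
  handle 1 147 [-0.0475 -0.0385] [0.112  0.1128]
back edge [0.0827 0.0832]
top tab 104 [0.1051 0.1142 0.1156 0.1167 0.1168] [0.0471 0.0668]
  handle -1 20 [-0.0887 -0.0849] [0.1152 0.1162]
  handle 1 84 [-0.0519 -0.0433] [0.1137 0.116 ]
back edge [0.0773 0.0784]
[ 0.6072 -0.1607  0.2379] [179.975    0.048  171.6668]
```

View pics/vz.png

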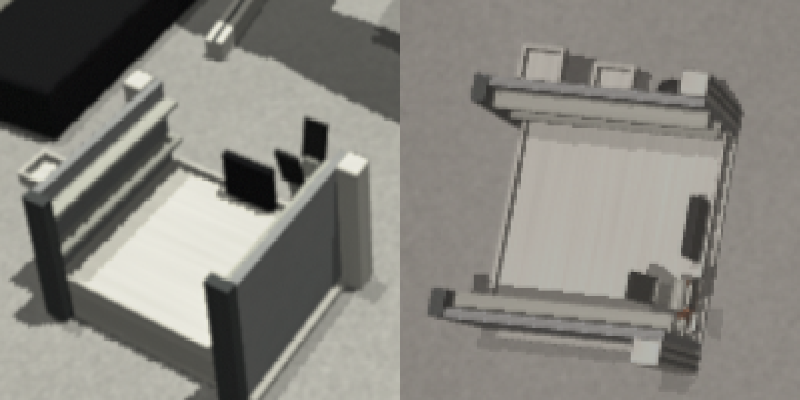

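View pics/v_side.png

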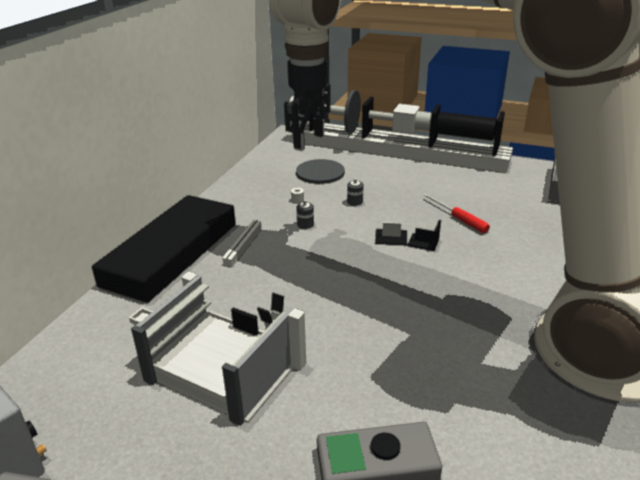

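{"name": "drive_tool", "arguments": {"plan": [[1,[0.017,-0.022,0],0],[1,[0.0165,-0.022,0],0],[1,[0,0,-0.05],0],[1,[0,0,-0.05],0],[1,[0,0,0],0],[1,[0,0,0],0]]}}

```text
time: 38.45
ee_pos: [0.6415, -0.2036, 0.1408]
tcp_rot: [-180.0, 0.2, 171.8]
wrist_force: [0.2, 0.2, -0.4]
opening: 0.0854
```

```bash
cat > enc.py <<'E'
from h import *
import sys
np.set_printoptions(precision=4,suppress=True)
def enc(tag):
    p,d=cap('side',tag);W=cloud('side',d)
    m=box(W,.25,.76,-.6,.12,.044,.062).astype(np.uint8)
    N,l,st,c=cv2.connectedComponentsWithStats(m)
    for i in range(1,N):
        if st[i,4]>40:
            q=W[l==i];print(st[i],(q.min(0)+q.max(0))/2)
    o=monitor.get_obs();print(o['ee_pos'],o['tcp_rot'],o['wrist_force'],o['opening'])
    return p
E
python3 - <<'E'
from enc import *
p=enc('w');cv2.imwrite('pics/wz.png',cv2.resize(p[130:270,240:400,::-1],None,fx=4,fy=4,interpolation=3))
E
```

```text
[347 180  16  11 125] [ 0.5698 -0.3433  0.0531]
[296 201  18  12 151] [ 0.6418 -0.2016  0.0529]
[434 220   7  14  49] [ 0.3443 -0.2167  0.0484]
[ 0.6419 -0.204   0.1414] [-179.9687    0.3143  171.7792] [ 0.616  -0.3721  0.689 ] 0.08549105817663183
```

View pics/wz.png

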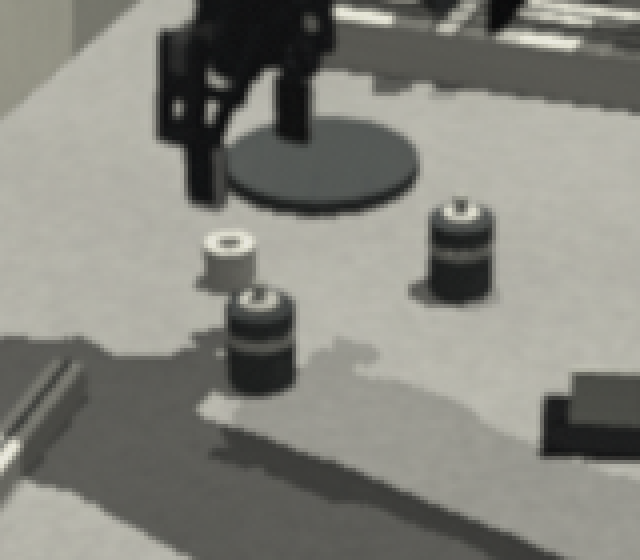

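{"name": "drive_tool", "arguments": {"plan": [[1,[-0.001,-0.0005,-0.05],0],[1,[0,0,-0.035],0],[1,[0,0,-0.018],0],[1,[0,0,0],0],[0,[0,0,0],0],[0,[0,0,0],0],[0,[0,0,0],0],[0,[0,0,0],0],[0,[0,0,0],0],[0,[0,0,0],0]], "grip_force": 35}}

```text
time: 39.75
ee_pos: [0.6405, -0.2051, 0.0363]
tcp_rot: [-180.0, 0.2, 171.7]
wrist_force: [-0.3, -0.9, 5.4]
opening: 0.0392
```

{"name": "drive_tool", "arguments": {"plan": [[0,[0,0,0],0],[0,[0,0,0.01],0],[0,[0,0,0.04],0],[0,[0,0,0.05],0],[0,[0,0,0.05],0],[0,[0,0,0.03],0],[0,[0,0,0],0]]}}

```text
time: 40.62
ee_pos: [0.6406, -0.2051, 0.2179]
tcp_rot: [-180.0, 0.3, 171.7]
wrist_force: [-0.6, 1.3, -1.8]
opening: 0.039
```

Run:
```python
from enc import *
p=enc('x');cv2.imwrite('pics/xz.png',cv2.resize(p[80:240,240:400,::-1],None,fx=3.7,fy=3.7,interpolation=3))
```

```text
[347 179  16  12 128] [ 0.5693 -0.34    0.0528]
[434 220   7  14  49] [ 0.3444 -0.218   0.0485]
[ 0.6401 -0.2049  0.2155] [-179.9935    0.1543  171.7299] [-0.1913 -0.5572 -2.4145] 0.03892605252163737
```

View pics/xz.png

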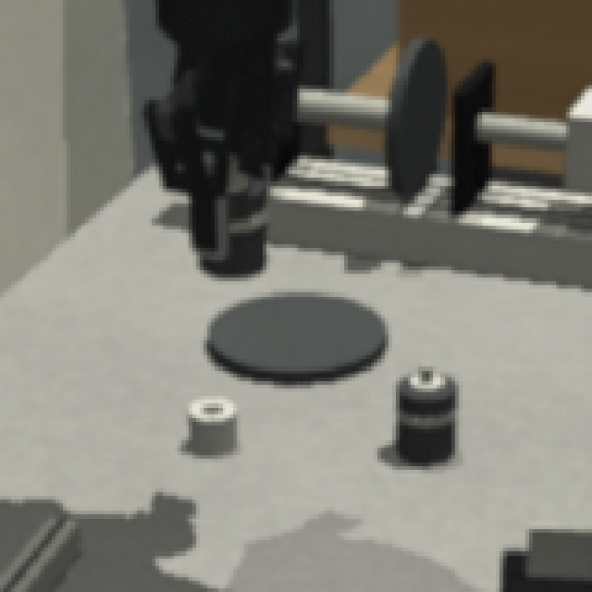

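{"name": "drive_tool", "arguments": {"plan": [[0,[-0.0015,0.03,0],0],[0,[-0.0015,0.055,0],0],[0,[-0.0015,0.06,0],0],[0,[-0.0015,0.06,0],0],[0,[-0.0015,0.06,0],0],[0,[-0.0015,0.06,0],0],[0,[-0.0015,0.06,0],0],[0,[-0.0015,0.055,0],0],[0,[-0.0018,0.047,0],0],[0,[0,0,0],0]]}}

```text
time: 41.92
ee_pos: [0.6247, 0.2853, 0.2115]
tcp_rot: [-179.9, -0.1, 172.0]
wrist_force: [0.6, -1.1, -1.7]
opening: 0.0392
```

{"name": "drive_tool", "arguments": {"plan": [[0,[0,0,-0.03],0],[0,[0,0,-0.04],0],[0,[0,0,-0.03],0],[0,[0,0,0],0],[0,[0,0,0],0]]}}

```text
time: 42.55
ee_pos: [0.6263, 0.2817, 0.1156]
tcp_rot: [180.0, 0.1, 171.7]
wrist_force: [0.5, 0.8, -0.6]
opening: 0.0392
```

Run:
```python
from enc import *
p=enc('y');cv2.imwrite('pics/yz.png',cv2.resize(p[190:420,110:350,::-1],None,fx=2.5,fy=2.5,interpolation=3))
```

```text
[347 180  16  11 126] [ 0.5694 -0.3408  0.0519]
[434 220   7  14  49] [ 0.3441 -0.2158  0.0486]
[0.6266 0.2819 0.1163] [179.9408   0.155  171.7038] [ 0.7644 -0.1732 -1.1305] 0.039108986514246574
```

View pics/yz.png

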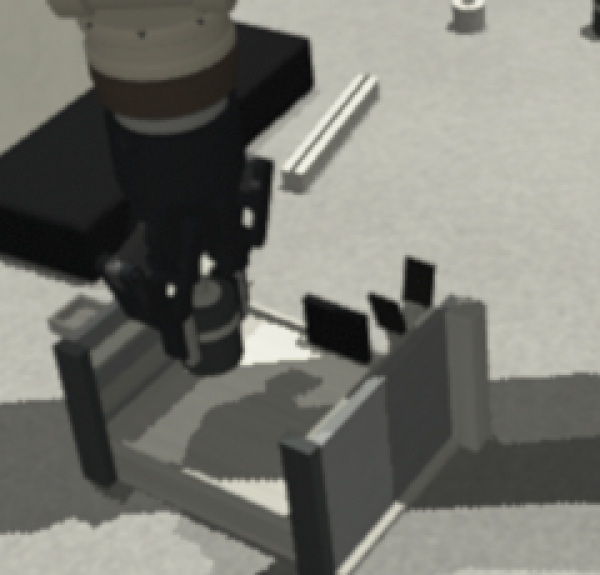

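{"name": "drive_tool", "arguments": {"plan": [[0,[0,0,-0.02],0],[0,[0,0,-0.018],0],[0,[0,0,-0.009],0],[0,[0,0,-0.001],0],[0,[0,0,0],0]]}}

```text
time: 43.22
ee_pos: [0.626, 0.2822, 0.0666]
tcp_rot: [180.0, 0.1, 171.7]
wrist_force: [-0.6, 0.7, -2.1]
opening: 0.0391
```

{"name": "drive_tool", "arguments": {"plan": [[0,[0,0,-0.0015],0],[0,[0,0,0],0]]}}

```text
time: 43.48
ee_pos: [0.6261, 0.2822, 0.0653]
tcp_rot: [180.0, 0.1, 171.7]
wrist_force: [-0.1, -0.5, -1.8]
opening: 0.0391
```

{"name": "drive_tool", "arguments": {"plan": [[0,[0,0,-0.001],0],[0,[0,0,0],0]]}}

```text
time: 43.72
ee_pos: [0.6262, 0.2822, 0.0652]
tcp_rot: [180.0, 0.1, 171.7]
wrist_force: [-1.8, -0.7, 5.1]
opening: 0.0392
```

Contact; release gently and rise.

{"name": "drive_tool", "arguments": {"plan": [[0.55,[0,0,0],0],[0.7,[0,0,0],0],[0.85,[0,0,0],0],[0.85,[0,0,0],0],[0.85,[0,0,0.03],0],[0.85,[0,0,0.05],0],[0.85,[0,0,0.05],0],[0.85,[0,-0.02,0.05],0],[0.85,[0,-0.06,0],0],[0.85,[0,-0.06,0],0]]}}

```text
time: 44.98
ee_pos: [0.6262, 0.1412, 0.2449]
tcp_rot: [180.0, 0.2, 171.8]
wrist_force: [0.9, 0.1, -0.8]
opening: 0.0726
```

{"name": "drive_tool", "arguments": {"plan": [[1,[-0.005,-0.06,0],0],[1,[-0.005,-0.06,0],0],[1,[-0.007,-0.06,0],0],[1,[-0.007,-0.06,0],0],[1,[-0.007,-0.06,0],0],[1,[-0.007,-0.06,0],0],[1,[-0.007,-0.06,0],0],[1,[-0.007,-0.055,0],0],[1,[-0.006,0,0],0],[1,[0,0,0],0]]}}

```text
time: 46.22
ee_pos: [0.5677, -0.3328, 0.2443]
tcp_rot: [180.0, 0.1, 171.7]
wrist_force: [-0.5, -0.3, -0.5]
opening: 0.0857
```

Run:
```python
from enc import *
p=enc('z');cv2.imwrite('pics/zz.png',p[:,:,::-1])
p,d=cap('top','z')
```

```text
[347 180  16  11 127] [ 0.5692 -0.3395  0.0529]
[434 220   7  15  49] [ 0.3443 -0.2172  0.0488]
[ 0.5681 -0.3321  0.2445] [179.9821   0.0825 171.7538] [ 0.7087  1.3038 -0.7494] 0.08540620503731194
```

View pics/zz.png

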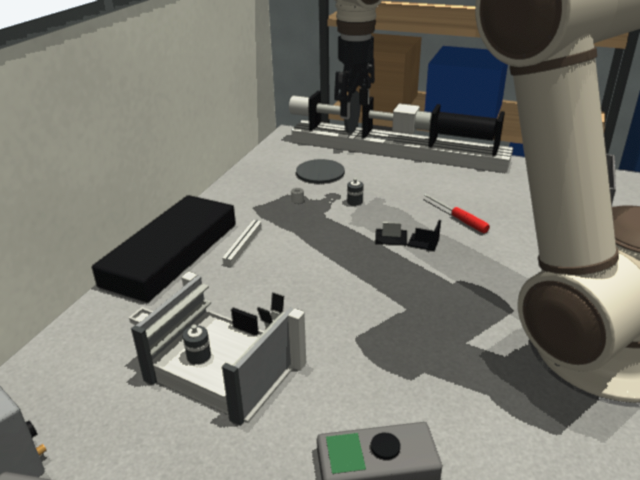

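View pics/z_top.png

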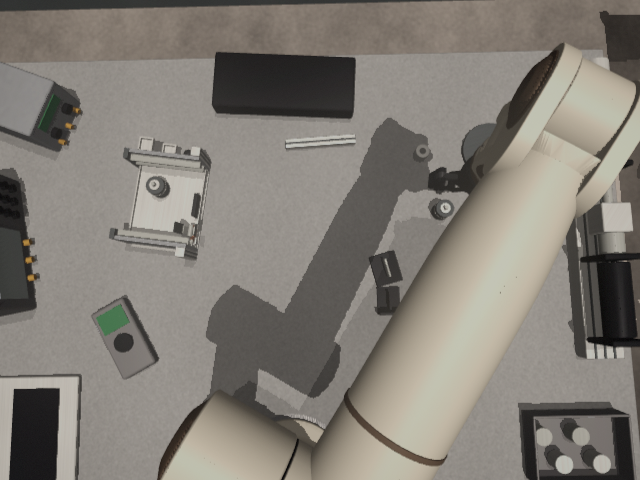

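{"name": "drive_tool", "arguments": {"plan": [[1,[0,-0.011,0],0],[1,[0,0,-0.055],0],[1,[0,0,-0.06],0],[1,[0,0,-0.055],0],[1,[0,0,-0.025],0],[1,[0,0,-0.013],0],[1,[0,0,0],0]]}}

```text
time: 47.2
ee_pos: [0.5682, -0.3437, 0.0362]
tcp_rot: [180.0, 0.0, 171.8]
wrist_force: [0.4, 0.9, 0.0]
opening: 0.0857
```

Run:
```python
from enc import *
p=enc('aa');cv2.imwrite('pics/aaz.png',cv2.resize(p[120:260,270:430,::-1],None,fx=4,fy=4,interpolation=3))
```

```text
[359 171   9   9  61] [ 0.563  -0.3853  0.0532]
[341 179  22  18 167] [ 0.5678 -0.3239  0.0529]
[434 220   7  14  49] [ 0.3443 -0.2169  0.0487]
[ 0.5686 -0.344   0.0373] [-179.9795    0.128   171.7511] [-0.1474  0.2967 -0.5488] 0.08545981303149346
```

View pics/aaz.png

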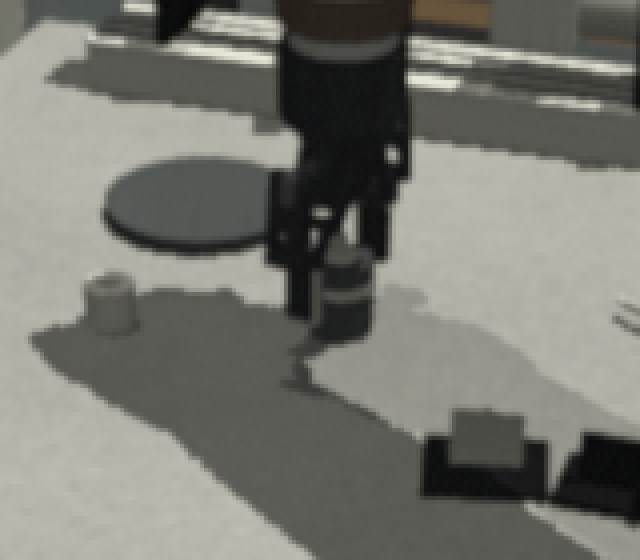

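{"name": "drive_tool", "arguments": {"plan": [[0,[0,0,0],0],[0,[0,0,0],0],[0,[0,0,0],0],[0,[0,0,0],0],[0,[0,0,0],0],[0,[0,0,0],0],[0,[0,0,0],0]], "grip_force": 35}}

```text
time: 48.12
ee_pos: [0.5685, -0.3441, 0.0373]
tcp_rot: [-180.0, 0.2, 171.7]
wrist_force: [0.5, -0.2, 6.4]
opening: 0.0392
```

{"name": "drive_tool", "arguments": {"plan": [[0,[0,0,0.01],0],[0,[0,0,0.04],0],[0,[0,0,0.05],0],[0,[0,0,0.05],0],[0,[0,0,0.03],0],[0,[0,0,0],0]]}}

```text
time: 48.88
ee_pos: [0.5687, -0.3443, 0.2192]
tcp_rot: [-179.9, 0.3, 171.7]
wrist_force: [0.0, 0.6, -1.9]
opening: 0.0395
```

Run:
```python
from enc import *
p=enc('ab');cv2.imwrite('pics/abz.png',cv2.resize(p[50:260,110:430,::-1],None,fx=2.4,fy=2.4,interpolation=3))
n='side';W=cloud(n,np.load('ab_side.npz')['d'])
# encoder A check in tray
r=np.radians(8.35);s=(W[...,0]-.593)*np.sin(r)+(W[...,1]-.262)*np.cos(r);t=-(W[...,0]-.593)*np.cos(r)+(W[...,1]-.262)*np.sin(r);z=W[...,2]
k=(abs(t)<.065)&(s>-.03)&(s<.08)&(z>.07)&(z<.083);print('A s,t',(s[k].min()+s[k].max())/2,(t[k].min()+t[k].max())/2,np.ptp(s[k]),np.ptp(t[k]))
```

```text
[433 220   8  15  51] [ 0.3445 -0.2175  0.0482]
[ 0.5683 -0.344   0.2168] [-179.9782    0.133   171.7301] [-0.2255 -0.0963 -2.3279] 0.03939640589453355
A s,t 0.0282472308903729 -0.029862841728026272 0.040737543272058266 0.03904233570067313
```

View pics/abz.png

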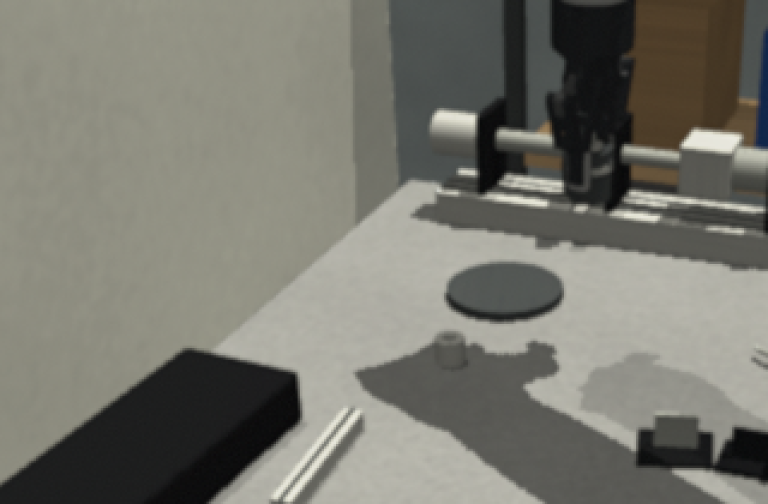

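{"name": "drive_tool", "arguments": {"plan": [[0,[-0.0006,0.04,0],0],[0,[-0.0006,0.06,0],0],[0,[-0.0006,0.06,0],0],[0,[-0.0006,0.06,0],0],[0,[-0.0006,0.06,0],0],[0,[-0.0006,0.06,0],0],[0,[-0.0006,0.06,0],0],[0,[-0.0006,0.06,0],0],[0,[-0.0006,0.06,0],0],[0,[-0.0006,0.05,0],0]]}}

```text
time: 50.18
ee_pos: [0.561, 0.2282, 0.2139]
tcp_rot: [-179.9, -0.1, 171.8]
wrist_force: [0.5, -0.0, -1.4]
opening: 0.0393
```

{"name": "drive_tool", "arguments": {"plan": [[0,[0,0.04,0],0],[0,[0,0.026,0],0],[0,[0,0,0],0],[0,[0,0,-0.02],0],[0,[0,0,-0.04],0],[0,[0,0,-0.03],0],[0,[0,0,-0.01],0],[0,[0,0,0],0],[0,[0,0,0],0]]}}

```text
time: 51.3
ee_pos: [0.5627, 0.2921, 0.1179]
tcp_rot: [179.9, 0.2, 171.7]
wrist_force: [-0.2, -0.3, -1.5]
opening: 0.0391
```

Run:
```python
from enc import *
p=enc('ac');cv2.imwrite('pics/acz.png',cv2.resize(p[190:420,110:350,::-1],None,fx=2.5,fy=2.5,interpolation=3))
```

```text
[434 220   7  14  48] [ 0.3446 -0.219   0.0488]
[0.5627 0.2922 0.1179] [179.918    0.1753 171.7155] [-0.5587  0.1234 -1.8497] 0.03936131244314176
```

View pics/acz.png

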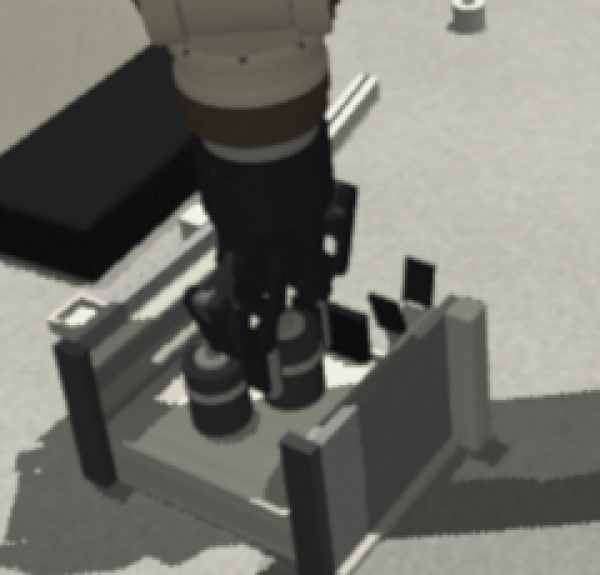

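{"name": "drive_tool", "arguments": {"plan": [[0,[0,0,-0.02],0],[0,[0,0,-0.02],0],[0,[0,0,-0.009],0],[0,[0,0,-0.001],0],[0,[0,0,0],0]]}}

```text
time: 51.98
ee_pos: [0.5621, 0.2922, 0.0664]
tcp_rot: [180.0, 0.1, 171.7]
wrist_force: [-0.6, -0.3, -1.9]
opening: 0.039
```

{"name": "drive_tool", "arguments": {"plan": [[0,[0,0,-0.001],0],[0,[0,0,0],0]]}}

```text
time: 52.22
ee_pos: [0.5622, 0.2923, 0.0659]
tcp_rot: [180.0, 0.1, 171.7]
wrist_force: [-2.4, -0.4, 3.1]
opening: 0.0388
```

{"name": "drive_tool", "arguments": {"plan": [[0,[0,0,-0.001],0],[0,[0,0,0],0]]}}

```text
time: 52.48
ee_pos: [0.5623, 0.2923, 0.0659]
tcp_rot: [179.9, 0.1, 171.7]
wrist_force: [-4.2, -1.9, 10.1]
opening: 0.0388
```

{"name": "drive_tool", "arguments": {"plan": [[0.55,[0,0,0.001],0],[0.7,[0,0,0],0],[0.7,[0,0,0],0],[0.7,[0,0,0],0],[0.7,[0,0,0.03],0],[0.7,[0,0,0.05],0],[0.7,[0,0,0.05],0],[0.7,[0,-0.02,0.05],0],[0.7,[0,-0.06,0],0],[0.7,[0,-0.06,0],0]]}}

```text
time: 53.72
ee_pos: [0.5622, 0.1511, 0.2459]
tcp_rot: [180.0, 0.1, 171.8]
wrist_force: [1.5, -0.1, -0.2]
opening: 0.0599
```

{"name": "drive_tool", "arguments": {"plan": [[0.7,[-0.02,-0.06,0],0],[0.7,[-0.02,-0.06,0],0],[0.7,[-0.02,-0.06,0],0],[0.7,[-0.02,-0.06,0],0],[0.7,[-0.02,-0.06,0],0],[0.7,[-0.02,-0.06,0],0],[0.7,[-0.02,-0.06,0],0],[0.7,[-0.02,-0.06,0],0],[0.7,[0,0,0],0],[0.7,[0,0,0],0]]}}

```text
time: 54.98
ee_pos: [0.4038, -0.3222, 0.2452]
tcp_rot: [180.0, 0.1, 171.7]
wrist_force: [0.2, 0.4, -0.2]
opening: 0.0598
```

Run:
```python
from enc import *
p=enc('ad');pt,d=cap('top','ad')
for n in('side','top'):
    p,d,W=load(n,'ad')
    r=np.radians(8.35);s=(W[...,0]-.593)*np.sin(r)+(W[...,1]-.262)*np.cos(r);t=-(W[...,0]-.593)*np.cos(r)+(W[...,1]-.262)*np.sin(r);z=W[...,2]
    for a,b in((-.065,0.003),(.003,.065)):
        k=(t>a)&(t<b)&(s>-.02)&(s<.08)&(z>.07)&(z<.083);print(n,'s,t',(s[k].min()+s[k].max())/2,(t[k].min()+t[k].max())/2,np.ptp(s[k]),np.ptp(t[k]),np.median(z[k]))
    k=(p.max(-1)<75)&(s<-.02)&(s>-.11)&(t>.035)&(t<.075)&(z>.072)&(z<.143);print(n,'clip',np.percentile(z[k],[95,98,99]))
    k=(abs(t)<.06)&(z>.02)&(z<.04)&(s>.03)&(s<.12);print('back edge',np.percentile(s[k],[97,99]))
p=load('side','ad')[0];a=cv2.resize(p[240:420,110:320,::-1],(400,400),interpolation=3);b=cv2.resize(load('top','ad')[0][120:270,100:230,::-1],(400,400),interpolation=3)
cv2.imwrite('pics/adz.png',np.hstack([a,b]))
```

```text
[434 220   7  14  49] [ 0.3445 -0.218   0.0487]
[ 0.4041 -0.3216  0.2453] [179.9765   0.0681 171.7534] [-0.264   0.3973 -0.0775] 0.05987634974631935
side s,t 0.027632644131551542 -0.02969192889778842 0.04043505457203327 0.04078059081852617 0.07848033250040119
side s,t 0.027692216710943258 0.03581870566752813 0.040841889351313686 0.03952405863606025 0.07871996280475593
side clip [0.1123 0.1133 0.1135]
back edge [0.0828 0.0833]
top s,t 0.022600624471918254 -0.02961563096703493 0.03865683433605206 0.037977645825006616 0.07907142731838558
top s,t 0.022973577041206984 0.03474749451615112 0.038729475055493776 0.03971059442684976 0.079119024898185
top clip [0.1155 0.1161 0.1164]
back edge [0.0779 0.0785]
```

View pics/adz.png

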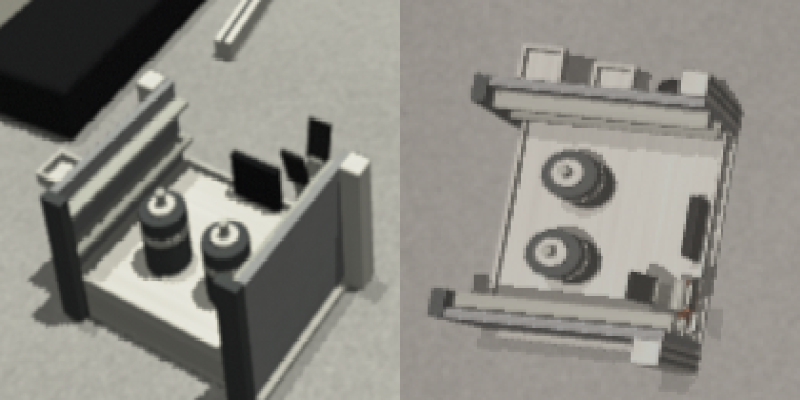

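View pics/ad_top.png

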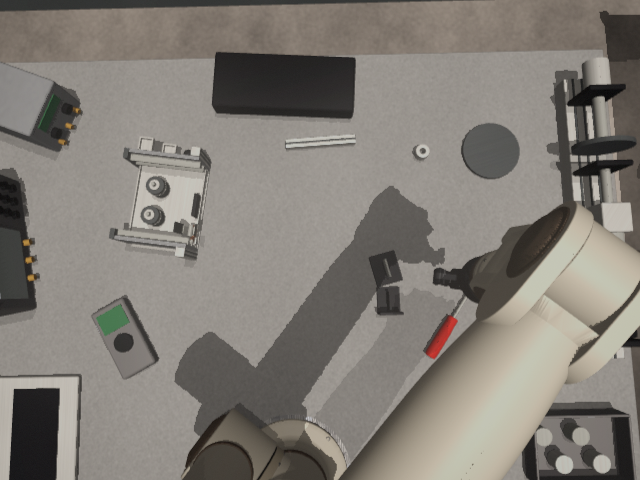

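View pics/ad_side.png

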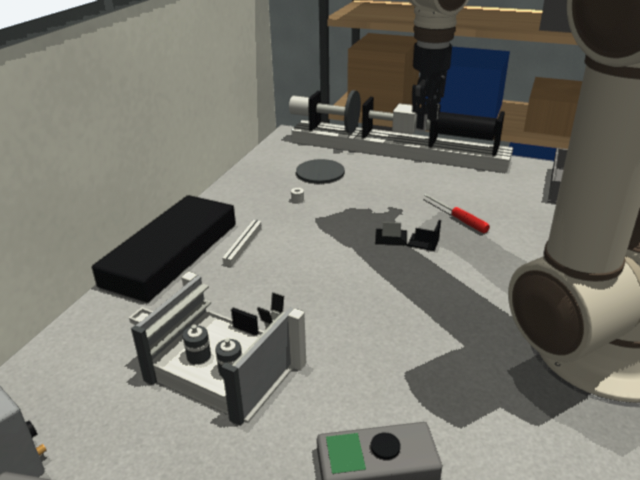

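```bash
python3 -c "
from h import *
print(job.job_done())"
```

```text
the job is handed in; nothing more can be done
None
```

The job is handed in at about 55 s. The tray is fully home on the lowest rails and let go, the earth clip is on its tab, and both encoders stand upright on the tray floor.

- **Tray:** The peg's top measured about 62 mm high beside the front cup, which means the lowest rails. I slid the tray in until it met the rear posts. At the end its back edge measured 83 mm (side camera) and 78 mm (top camera) into the rack, against 80 mm expected. The two cameras disagree by about 4 to 5 mm everywhere, so I averaged them. The floor had measured 29 mm above the bench, as expected.
- **Regrasp:** On the first carry the last joint hit its range limit and the tool tilted by about 2°. I set the tray back on the bench, took out the tilt and gripped it again.
- **Clip:** My first release pulled it up about 4 mm, so I squeezed it again, pushed it down and let go more gently. It now sits about 13 mm higher than on its stand, which is what full seating on the tab should give. This was done before any encoder was moved.
- **Encoders:** I saw only two encoders on the bench, before and after. Both show can tops at the expected height (79 mm) and about 65 mm apart. I saw no sign that either had been knocked.
- **Other things:** The peg, coupling, driver, bracket and offcut look to be where they were, judged by eye from the pictures. The arm was clear of everything.

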